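Give three canisters back their own lids

TASK

After the washing-up the lids on the jar, the round steel canister and the square box got mixed up. Put each lid on its own canister, the wooden one on the glass jar, the round steel one on the steel canister and the square one on the square box, all properly seated; the bare cork trivet is free for parking a lid meanwhile. Leave the canisters standing where they are.

Things in the scene. Friction and masses are not known exactly. Their poses are not given: they have to be found in the camera images.
- jar: Clear glass jar, 110 mm diameter, 100 mm tall to its rim; a sloping shoulder rises to a round neck 74 mm outside, 62 mm inside. Loose, 0.75 kg. Origin: centre of its underside; z up. With wood_lid seated, that lid's origin is on the axis, 100 mm above this one. At the start it carries square_lid, perched 10 mm above the rim.
- canister: Low round stainless steel canister, 116 mm diameter, 85 mm tall to its rim; a shoulder rises to a round mouth 90 mm outside, 84 mm inside. Loose, 0.8 kg. Origin: centre of its underside; z up. With steel_lid seated, that lid's origin is on the axis, 85 mm above this one. At the start it carries wood_lid.
- box: Square white plastic box, 104 x 104 mm, 90 mm tall to the rim of its square mouth (88 mm outside, 76 mm inside, sides parallel to the body). Loose, 0.75 kg. Origin: centre of its underside; x, y along its sides, z up. With square_lid seated (any quarter turn), that lid's origin is on the axis, 90 mm above this one. At the start it carries steel_lid.
- wood_lid: Round pale wooden lid of the jar: disc 96 mm diameter, 12 mm thick; upright cylindrical knob 26 mm diameter, 28 mm tall on its middle; cork plug 48 mm diameter, 10 mm deep below. About 0.1 kg. Origin: centre of the disc's underside, which rests on the rim; z up: disc 0 to 12 mm, knob to 40 mm, plug to -10 mm.
- steel_lid: Round plain steel lid of the canister: disc 104 mm diameter, 6 mm thick, faint dome to 9 mm; knob on its middle, a cylinder 34 mm diameter from 14 to 34 mm above the origin, on a 16 mm stem; round step 70 mm diameter, 10 mm deep below. About 0.14 kg. Origin: centre of the disc's underside, which rests on the rim; z up.
- square_lid: Square white plastic lid of the box: plate 96 x 96 mm, 8 mm thick; upright grip bar across its middle along its own x, 60 mm long, 14 mm thick (along y), from 8 to 34 mm above the origin; square step 62 x 62 mm, 10 mm deep below. About 0.1 kg. Origin: centre of the plate's underside, which rests on the rim; x along the bar, z up.
- trivet: Round cork trivet, 120 mm diameter, 6 mm thick, fixed flat on the slab, bare at the start. A lid put on it stands on its plug or step, its origin 16 mm above the slab. Origin: centre of its underside. Other things on the slab within 0.45 m either side are lower than 110 mm, further out lower than 240 mm.
Things that resemble listed ones, but are neither listed nor needed, are in the scene too. What is meant by the wood_lid is not red, turquoise or yellow, and is the smaller of those in its own colour.

How it is judged:
At the end, for the whole second after the job is handed in: Each lid on its own canister: centre within 10 mm of the canister's axis, seat face within 4 mm of the rim height, parallel to it within 0.08 rad; canisters upright within 0.08 rad and within 50 mm of where they stood; all released and at rest (horizontal distance between wood_lid and jar below 0.01 m and z of wood_lid in the frame of jar between 0.096 and 0.104 m and angle between the z axis of wood_lid and the z axis of jar, either way round below 0.08 rad and angle between each of jar, canister, box's own z axis and vertical below 0.08 rad and distance of each of jar, canister, box from where it was at the start of the episode below 0.05 m and linear speed of each of wood_lid, jar, steel_lid, canister, square_lid, box below 0.02 m/s and horizontal distance between steel_lid and canister below 0.01 m and z of steel_lid in the frame of canister between 0.081 and 0.089 m and angle between the z axis of steel_lid and the z axis of canister, either way round below 0.08 rad and horizontal distance between square_lid and box below 0.01 m and z of square_lid in the frame of box between 0.086 and 0.094 m and angle between the z axis of square_lid and the z axis of box, either way round below 0.08 rad); the robot touches nothing.
It fails at once if the jar is tipped over or lifted off the slab (angle between jar's own z axis and vertical above 0.5 rad or height (world z) of jar above 0.03 m).
It fails at once if the canister is tipped over or lifted off the slab (angle between canister's own z axis and vertical above 0.5 rad or height (world z) of canister above 0.03 m).
It fails at once if the box is tipped over or lifted off the slab (angle between box's own z axis and vertical above 0.5 rad or height (world z) of box above 0.03 m).
It also fails if it takes over 112 s, if anything falls off the work surface, if the arm or the gripper's body presses on something with over 40 N, if the wrist force passes 120 N, or if a joint passes its speed limit or range.

ROBOT

A 6-joint arm with a two-finger parallel gripper is mounted at the origin on the work surface. World frame = base frame: x ahead of the robot, y to its left, z up, the work surface at z = 0. Lengths are in m, angles in rad, forces in N, time in s.
With the tool pointing down it reaches from about 0.275 to 0.825 m from the base axis. Payload 5.2 kg.
Tool frame: the origin (TCP) lies midway between the tips of the shut fingers; the grasp point (between the pads) lies 19 mm behind it (ctrl.grasp_offset is the distance from the TCP to the grasp point, in m); z points along the fingers, y is the direction in which the jaws open and shut (so a half turn about z gives the same grasp; the last joint's range is limited). The gripper opens to 93 mm and grips with 3 to 60 N. Pads are 15 mm wide; open, the fingers measure 128 mm over their backs; the gripper's body (75 mm by 188 mm) begins 65 mm behind the grasp point.
Start: joints at [-1.338, 0.259, 1.535, -0, 1.348, -0.203], TCP at [0.232, -0.499, 0.219] pointing down, gripper open.
Joint ranges: [-3.14, 3.14], [-0.91, 2.08], [0.19, 2.58], [-1.22, 4.36], [0.22, 2.71], [-3.12, 3.12]. Speed limits (rad/s): [2.57, 2.57, 3.14, 3.14, 3.14, 3.14].

INTERFACE

Orientations are given as a unit quaternion [x, y, z, w].
In Python, from workcell import ctrl, eyes, ticket gives the robot as it stands. The module is installed in compiled form; this text tells all that it offers.
- The arm moves only by the tool move_arm, never from a script. Its argument "moves" is one flat list of numbers, 7 for each row, row after row: the closure, from 0 (fully open) to 1 (shut), then the shift along the world's x, y, z in cm, then the turn, a rotation vector about the world's x, y, z in rad. A call has 1 to 8 rows; each row shifts and turns the pose as measured when the row begins; what a row does not reach is not made up. A row lasts 1/8 s, in which the tool goes at most 62.5 mm and 10.7 degrees, less where a joint would pass 70% of its speed; a pose out of reach is approached as far as the arm can. A call with a gripper value outside its range is refused whole. The fingers move at their own pace and stop on an object; the grip force is fixed at half the most. Time passes only in rows, so rows that do not move let the fingers close. It gives the time, the measured TCP pose, the force and the opening at its end, in the units of the state.
- ctrl.observe(): the state, without advancing time (a new reading comes with each control period).
- eyes.camera(name): name is "side" or "top"; returns a dict with "pixels" (480x640x3 uint8, red, green, blue), "fx", "fy", "cx", "cy" (pixels), "origin" and "attitude" of the camera in the world. Camera axes: x right, y up, looking along -z (the intrinsics and any distortion apply to the point x, -y, -z); pixel columns grow to the right and rows downward; lengths in m; the calibration is good to about 2 mm. A picture is of the moment at which its call begins. There is no depth.
- ticket.finish_job(): hands the job in, once; it reports no verdict.
The state is a dict: "t": time; "joint_pos": joint angles; "joint_vel": joint speeds; "joint_torque": joint torques, N m; "ee_pos": TCP position; "ee_rot": TCP orientation; "ft_force": force on the tool from outside, world axes, zero at the start; "ft_torque": the same for the moment, N m; "gripper_width": opening from 0.0 (shut) to 1.0 (fully open).
Only numpy, scipy, OpenCV 4.12 (cv2) and the standard library are available. Lean on these libraries where they do the work, as an engineer would, in place of code of your own. Each camera call takes 0.05 s, during which the arm holds its last target.

## Working session

There is one attempt and no reset: what is moved stays moved. The work goes in short steps, Python scripts to look and compute and a tool call to move; the robot and the scene stay as the last step left them, time stands still between calls to the robot, and variables do not carry over. Pictures are saved under pics/ and viewed, and the job is handed in when it is done.

Besides the shell and the picture viewer there is one more tool, called after "Emit:" as name(argument=value, ...) on one line, values as JSON. move_arm: Moves the arm, as the interface text tells. Its arguments: {"type":"object","properties":{"moves":{"type":"array"}},"required":["moves"]}

```bash
mkdir -p pics; cat > h.py <<'E'
import numpy as np, cv2
from scipy.spatial.transform import Rotation as R
from workcell import ctrl, eyes, ticket
def cam(n,f=None):
    c=eyes.camera(n)
    if f: cv2.imwrite('pics/'+f, cv2.cvtColor(c['pixels'],cv2.COLOR_RGB2BGR))
    return c
E
python3 - <<'E'
from h import *
for n in('top','side'):
    c=cam(n,n+'0.png'); print({k:v for k,v in c.items() if k!='pixels'})
print(ctrl.observe(), ctrl.grasp_offset)
E
```

```text
{'fx': 547.6008536509325, 'fy': 547.6008536509325, 'cx': 313.0125753705541, 'cy': 233.16681379599103, 'origin': array([ 0.34873203, -0.04652719,  1.44708851]), 'attitude': array([-0.02923389,  0.01764207,  0.70947949, -0.70389842])}
{'fx': 556.7715780497131, 'fy': 556.7715780497131, 'cx': 315.92469585559115, 'cy': 242.24680815262474, 'origin': array([-0.23773205,  0.84084431,  0.77722573]), 'attitude': array([-0.16769549,  0.4628926 ,  0.82157339, -0.28744709])}
{'t': 0.1, 'joint_pos': array([-1.33777063e+00,  2.59242319e-01,  1.53592489e+00,  1.50767449e-05,
        1.34801635e+00, -2.02761984e-01]), 'joint_vel': array([-1.32426541e-03, -3.97451508e-04,  5.47103000e-05, -2.46967020e-04,
        2.05524884e-03,  7.24122301e-04]), 'joint_torque': array([ 2.59017768e-03, -4.38208759e+01, -2.84648180e+01,  7.21526099e-02,
        3.61672381e-02, -5.55333213e-05]), 'ee_pos': array([ 0.23210212, -0.49810439,  0.21793537]), 'ee_rot': array([ 9.76354963e-01,  2.16172045e-01, -4.68634037e-06, -7.95474928e-04]), 'ft_force': array([-0.45048342,  0.0809478 ,  0.61471755]), 'ft_torque': array([0.05366693, 0.02700453, 0.04341505]), 'gripper_width': 1.0003986577904653} 0.0188
```

View pics/top0.png

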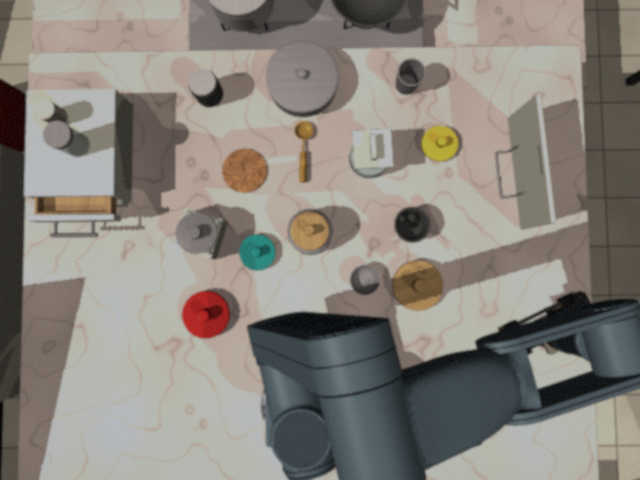

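View pics/side0.png

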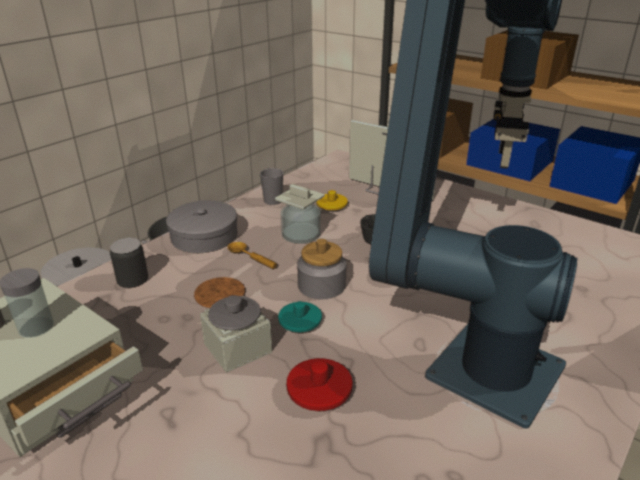

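```bash
cat >> h.py <<'E'
def ray(c,u,v):
    d=np.array([(u-c['cx'])/c['fx'],-(v-c['cy'])/c['fy'],-1.]); d=R.from_quat(c['attitude']).apply(d)
    return np.array(c['origin']),d
def onz(c,u,v,z):
    o,d=ray(c,u,v); return o+d*(z-o[2])/d[2]
def proj(c,p):
    q=R.from_quat(c['attitude']).inv().apply(np.array(p)-c['origin']); return np.array([c['cx']+c['fx']*q[0]/-q[2], c['cy']-c['fy']*q[1]/-q[2]])
def tri(c1,p1,c2,p2):
    o1,d1=ray(c1,*p1);o2,d2=ray(c2,*p2)
    s=np.linalg.lstsq(np.c_[d1,-d2],o2-o1,rcond=None)[0]
    a=o1+s[0]*d1;b=o2+s[1]*d2; return (a+b)/2,np.linalg.norm(a-b)
def crop(c,x0,y0,w,h,f,k=4):
    im=cv2.cvtColor(c['pixels'],cv2.COLOR_RGB2BGR)[y0:y0+h,x0:x0+w]
    cv2.imwrite('pics/'+f,cv2.resize(im,None,fx=k,fy=k,interpolation=cv2.INTER_CUBIC))
def sq(c,x0,y0,w,h,k=4):
    return cv2.resize(cv2.cvtColor(c['pixels'],cv2.COLOR_RGB2BGR)[y0:y0+h,x0:x0+w],None,fx=k,fy=k,interpolation=cv2.INTER_CUBIC)
E
python3 - <<'E'
from h import *
t=cam('top');s=cam('side')
T=[sq(t,*b) for b in((160,190,90,70),(275,195,90,70),(335,110,90,70),(380,250,90,70))]
cv2.imwrite('pics/t1.png',np.vstack([np.hstack(T[:2]),np.hstack(T[2:])]))
S=[sq(s,*b) for b in((190,280,90,100),(280,220,90,100))]
cv2.imwrite('pics/s1.png',np.hstack(S))
crop(s,260,170,100,80,'s2.png',6)
E
```

```text
(no output)
```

View pics/t1.png

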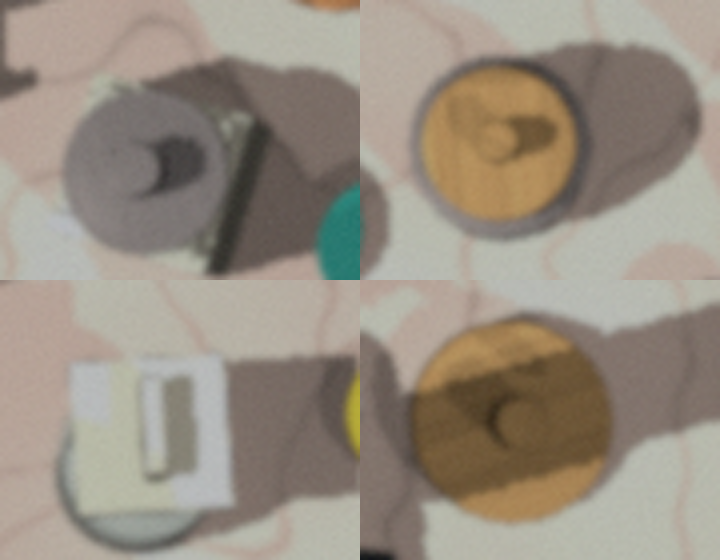

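View pics/s1.png

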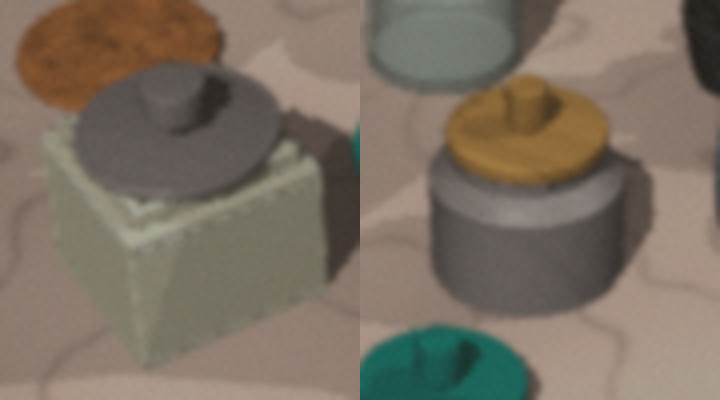

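View pics/s2.png

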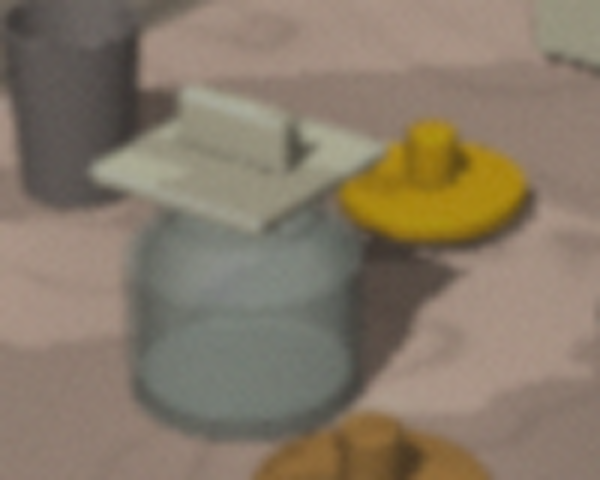

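```bash
cat > m.py <<'E'
from h import *
def blob(c,lo,hi,box):
    x0,y0,w,h=box
    im=cv2.cvtColor(c['pixels'],cv2.COLOR_RGB2HSV)
    m=cv2.inRange(im,np.array(lo),np.array(hi)); k=np.zeros_like(m);k[y0:y0+h,x0:x0+w]=m[y0:y0+h,x0:x0+w]
    k=cv2.morphologyEx(k,cv2.MORPH_CLOSE,np.ones((5,5)))
    cs=cv2.findContours(k,cv2.RETR_EXTERNAL,cv2.CHAIN_APPROX_NONE)[0]
    return max(cs,key=cv2.contourArea)
def diam(c,ct,z):
    P=np.array([onz(c,*p[0],z)[:2] for p in ct],np.float32)
    (x,y),(a,b),_=cv2.fitEllipse(P); return round(x,4),round(y,4),round(a*1000),round(b*1000)
E
python3 - <<'E'
from m import *
t=cam('top')
print('wood',diam(t,blob(t,(5,100,60),(25,255,255),(285,205,50,55)),.097))
print('bigwood',diam(t,blob(t,(5,100,40),(25,255,255),(385,255,65,60)),.012))
print('trivet',diam(t,blob(t,(3,70,60),(25,255,255),(215,140,60,60)),.006))
hsv=cv2.cvtColor(t['pixels'],cv2.COLOR_RGB2HSV)
for n,(u,v) in dict(steel=(188,240),steel2=(195,215),boxtop=(186,212),boxside=(219,240),slab=(170,250),shadow=(235,225)).items(): print(n,hsv[v,u])
print('knob wood', onz(t,310-.4+.25,230.5,.125)) 
E
```

```text
wood (0.4459, -0.0164, 91, 91)
bigwood (0.3073, -0.2936, 124, 126)
trivet (0.6149, 0.1591, 117, 119)
steel [ 12  20 130]
steel2 [  7  19 120]
boxtop [ 30  21 168]
boxside [30 34 53]
slab [ 48   7 185]
shadow [  8  40 120]
knob wood [ 0.44315046 -0.01755284  0.125     ]
```

Emit:
move_arm(moves=[0,2.4,5.5,0,0,0,0,0,2.4,5.5,0,0,0,0,0,2.4,5.5,0,0,0,0,0,2.4,5.5,0,0,0,0,0,2.4,5.5,0,0,0,0,0,2.4,5.5,0,0,0,0,0,2.4,5.5,0,0,0,0,0,2.4,5.5,0,0,0,0])

```text
t: 1.25
ee_pos: [0.4262, -0.049, 0.2178]
ee_rot: [0.977, 0.211, 0.002, 0.001]
ft_force: [0.4, -0.8, 0.3]
gripper_width: 0.999
```

```bash
python3 - <<'E'
from m import *
t=cam('top','top1.png');s=cam('side','side1.png')
print(tri(t,(309.0,229.8),s,(321.4,240.5)))
print('disc side view',diam(s,blob(s,(5,100,60),(25,255,255),(295,248,55,20)),.097))
# steel knob top / square bar
print('steel knob',tri(t,(160+135/4-.4,190+165/4-.4),s,(190+172/4-.4,280+78/4-.4)))
E
```

```text
(array([ 0.44478708, -0.01560943,  0.12345783]), np.float64(0.00047363422091729895))
disc side view (0.4308, 0.0018, 77, 100)
steel knob (array([0.44428268, 0.26555708, 0.12262075]), np.float64(0.0016003358747022469))
```

View pics/side1.png

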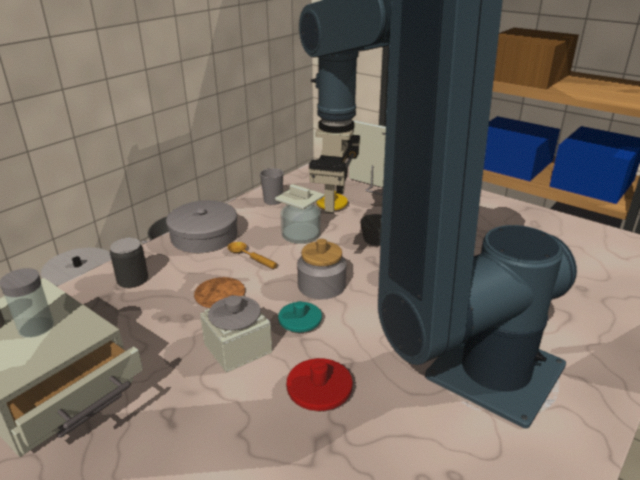

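Emit:
move_arm(moves=[0,1.85,3.3,-1,0,0,0,0,0,0,-5,0,0,0,0,0,0,-4,0,0,0,0,0,0,0,0,0,0])

```text
t: 1.85
ee_pos: [0.4465, -0.0119, 0.1165]
ee_rot: [0.976, 0.217, 0.003, 0.001]
ft_force: [-0.0, 0.4, 1.0]
gripper_width: 1.001
```

Emit:
move_arm(moves=[0,-0.2,-0.4,-1.0,0,0,0,0,0,0,-0.5,0,0,0,0,0,0,0,0,0,0])

```text
t: 2.22
ee_pos: [0.4465, -0.0183, 0.1039]
ee_rot: [0.976, 0.217, 0.005, 0.003]
ft_force: [-0.1, 0.5, -0.4]
gripper_width: 0.999
```

```bash
python3 - <<'E'
from m import *
s=cam('side'); crop(s,280,180,100,120,'c2.png',5); print(ctrl.observe()['ee_pos'])
E
```

```text
[ 0.44669079 -0.01828339  0.10406936]
```

View pics/c2.png

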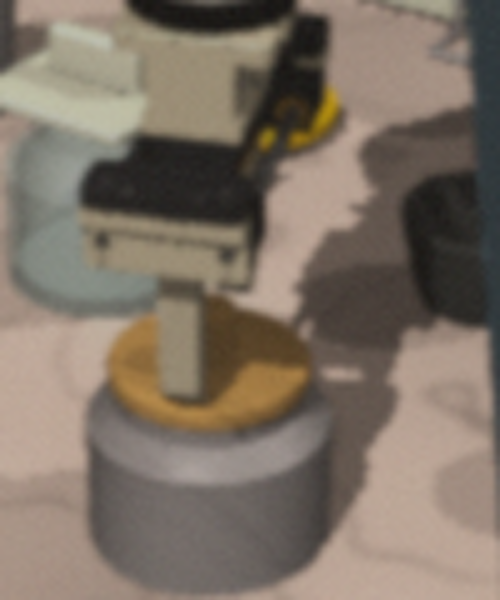

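Emit:
move_arm(moves=[0,-0.2,0.2,-0.3,0,0,0,0.6,0,0,0,0,0,0,1,0,0,0,0,0,0,1,0,0,0,0,0,0,1,0,0,0,0,0,0,1,0,0,0,0,0,0])

```text
t: 3.02
ee_pos: [0.4454, -0.0162, 0.1021]
ee_rot: [0.976, 0.217, 0.007, 0.003]
ft_force: [0.6, -0.0, 0.1]
gripper_width: 0.511
```

Emit:
move_arm(moves=[1,0,0,0,0,0,0,1,0,0,0,0,0,0,1,0,0,0,0,0,0,1,0,0,0,0,0,0])

```text
t: 3.52
ee_pos: [0.4455, -0.0162, 0.1021]
ee_rot: [0.976, 0.217, 0.007, 0.003]
ft_force: [-0.8, 0.2, 0.9]
gripper_width: 0.273
```

Emit:
move_arm(moves=[1,0,0,0,0,0,0,1,0,0,1.5,0,0,0,1,0,0,4,0,0,0,1,0,0,5,0,0,0,1,0,0,0,0,0,0])

```text
t: 4.15
ee_pos: [0.4439, -0.0158, 0.2087]
ee_rot: [0.976, 0.217, 0.005, 0.002]
ft_force: [0.3, 0.0, -1.6]
gripper_width: 0.274
```

```bash
cat >> h.py <<'E'
def st(yaw=None):
    o=ctrl.observe(); r=R.from_quat(o['ee_rot']); z=r.apply([0,0,1]); y=r.apply([0,1,0])
    print('t',round(o['t'],2),'p',o['ee_pos'].round(4),'jaw',round(np.arctan2(y[1],y[0]),4),'level-turn',np.cross(z,[0,0,-1]).round(4),'F',o['ft_force'].round(1),'w',round(o['gripper_width'],3))
    return o
E
python3 - <<'E'
from m import *
o=st(); print(o['joint_pos'])
t=cam('top','t3.png');s=cam('side','s3.png')
E
```

```text
t 4.15 p [ 0.4439 -0.0158  0.2087] jaw -1.1338 level-turn [0.0024 0.0109 0.    ] F [ 0.3  0.  -1.6] w 0.274
[-2.88407778e-01  6.56658227e-02  1.79500473e+00  8.11884108e-04
  1.26978751e+00  8.45158411e-01]
```

View pics/t3.png

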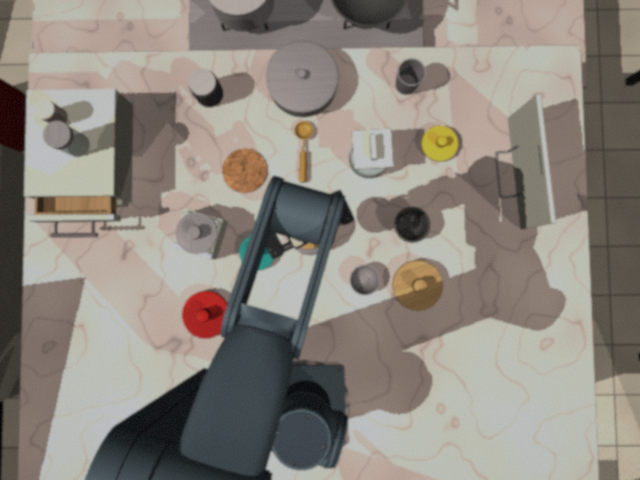

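View pics/s3.png

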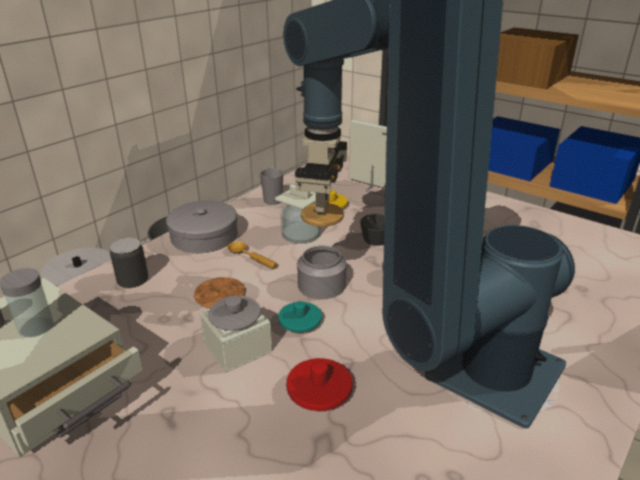

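Emit:
move_arm(moves=[1,3.4,3.5,0,0,0.01,0,1,3.4,3.5,0,0,0,0,1,3.4,3.5,0,0,0,0,1,3.4,3.5,0,0,0,0,1,3.3,3.4,0,0,0,0,1,0,0,-4,0,0,0,1,0,0,-5,0,0,0,1,0,0,0,0,0,0])

```text
t: 5.25
ee_pos: [0.6058, 0.1646, 0.094]
ee_rot: [0.976, 0.216, -0.017, -0.003]
ft_force: [0.2, 0.8, -0.0]
gripper_width: 0.272
```

```bash
python3 - <<'E'
from m import *
o=st(); 
t=cam('top');s=cam('side')
cv2.imwrite('pics/c4.png',np.hstack([sq(t,270,180,90,100),sq(s,275,220,90,100)]))
E
```

```text
t 5.25 p [0.6058 0.1646 0.094 ] jaw -1.1364 level-turn [ 0.0021 -0.0344  0.    ] F [ 0.2  0.8 -0. ] w 0.272
```

View pics/c4.png

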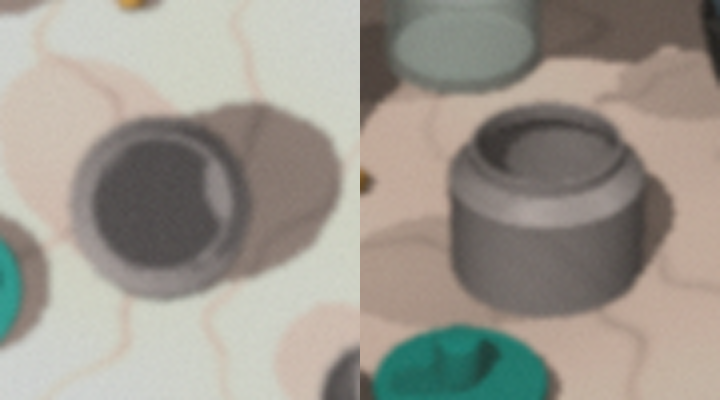

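Emit:
move_arm(moves=[1,0.9,-0.5,0,0,-0.034,0,1,0,0,-3,0,0,0,1,0,0,-1.5,0,0,0,1,0,0,0,0,0,0])

```text
t: 5.85
ee_pos: [0.6249, 0.1592, 0.0631]
ee_rot: [0.977, 0.215, 0.012, 0.003]
ft_force: [-0.6, -0.5, -0.3]
gripper_width: 0.272
```

```bash
python3 - <<'E'
from m import *
o=st(); 
t=cam('top');s=cam('side')
print(tri(t,(309.9,229.9),s,(322-.4,256.5-.4)))
cv2.imwrite('pics/c5.png',np.hstack([sq(t,200,120,90,100),sq(s,175,240,90,100)]))
E
```

```text
t 5.85 p [0.6249 0.1592 0.0631] jaw -1.1379 level-turn [0.0001 0.0255 0.    ] F [-0.6 -0.5 -0.3] w 0.272
(array([ 0.44697737, -0.01736172,  0.07947879]), np.float64(0.002286561398999505))
```

View pics/c5.png

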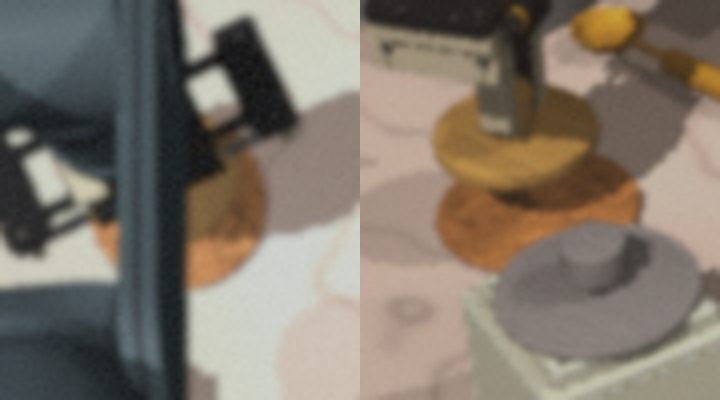

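Emit:
move_arm(moves=[1,-0.7,0,0,0,0.015,0,1,0,0,-1.5,0,0,0,1,0,0,0,0,0,0])

```text
t: 6.32
ee_pos: [0.619, 0.1596, 0.0501]
ee_rot: [0.977, 0.215, 0.007, 0.001]
ft_force: [-0.1, 0.8, 0.0]
gripper_width: 0.278
```

```bash
python3 - <<'E'
from m import *
o=st(); 
E
```

```text
t 6.33 p [0.619  0.1596 0.0501] jaw -1.1374 level-turn [-0.0003  0.014   0.    ] F [-0.1  0.8  0. ] w 0.278
```

Emit:
move_arm(moves=[1,-0.3,0,-0.7,0,0.012,0,1,0,0,-0.5,0,0,0,1,0,0,-0.3,0,0,0,1,0,0,0,0,0,0])

```text
t: 6.82
ee_pos: [0.6158, 0.1596, 0.0335]
ee_rot: [0.977, 0.215, 0.0, -0.0]
ft_force: [0.3, 0.2, -1.2]
gripper_width: 0.274
```

```bash
python3 - <<'E'
from m import *
o=st(); 
s=cam('side');crop(s,175,240,90,100,'c6.png',5)
E
```

```text
t 6.83 p [0.6158 0.1596 0.0335] jaw -1.1374 level-turn [-0.0002  0.0006  0.    ] F [ 0.3  0.2 -1.2] w 0.274
```

View pics/c6.png

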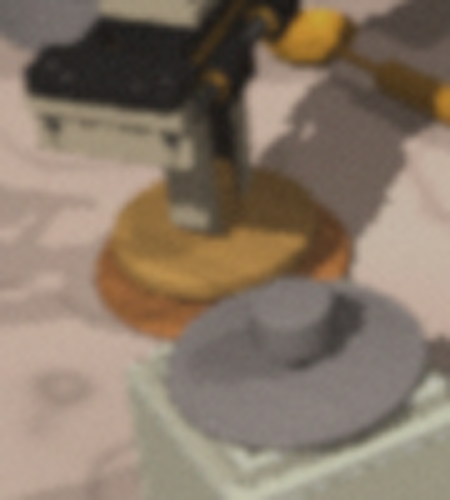

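Nearly down; a gentle touch, then release.

Emit:
move_arm(moves=[1,0,0,-0.2,0,0,0,0,0,0,0,0,0,0,0,0,0,0,0,0,0,0,0,0,0,0,0,0,0,0,0,0,0,0,0,0,0,0,0,0,0,0,0,0,0,0.5,0,0,0,0,0,0,4,0,0,0])

```text
t: 7.88
ee_pos: [0.614, 0.1594, 0.0764]
ee_rot: [0.977, 0.215, -0.002, -0.0]
ft_force: [0.2, 0.0, -0.6]
gripper_width: 0.97
```

Emit:
move_arm(moves=[0,0,0,4,0,0,0,0,0,0,4,0,0,0,0,-3,2,2,0,0,0,0,-3.5,2,0,0,0,0,0,0,0,0,0,0,0])

```text
t: 8.5
ee_pos: [0.5499, 0.2002, 0.1851]
ee_rot: [0.977, 0.214, 0.002, -0.0]
ft_force: [0.5, 0.4, -0.4]
gripper_width: 1.002
```

```bash
python3 - <<'E'
from m import *
o=st(); print(o['joint_pos'].round(2))
t=cam('top','t7.png')
s=cam('side','s7.png')
E
```

```text
t 8.5 p [0.5499 0.2002 0.1851] jaw -1.1386 level-turn [-0.0012  0.0044  0.    ] F [ 0.5  0.4 -0.4] w 1.002
[0.16 0.34 1.5  0.   1.29 1.3 ]
```

View pics/s7.png

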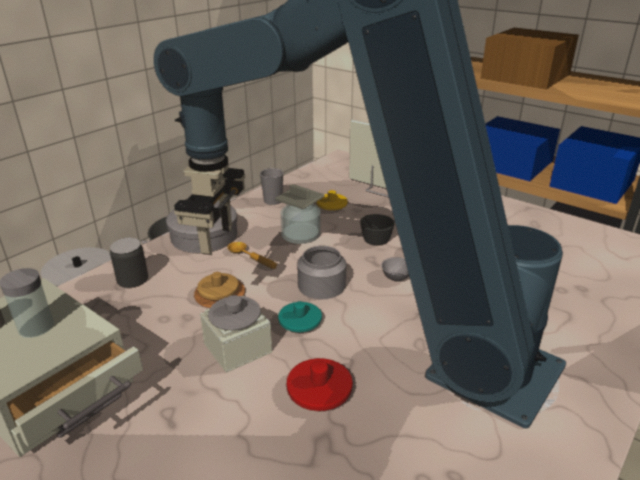

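View pics/t7.png

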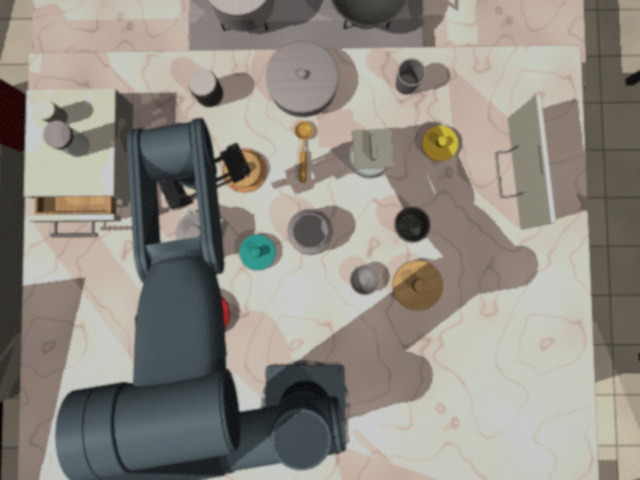

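```bash
python3 - <<'E'
from m import *
t=cam('top');s=cam('side')
cv2.imwrite('pics/c8.png',np.hstack([sq(t,280,200,60,65,6),sq(s,290,235,65,65,6)]))
t0={**t,'pixels':cv2.cvtColor(cv2.imread('pics/top0.png'),cv2.COLOR_BGR2RGB)}
print('steel disc',onz(t,195.4-.4,233.1-.4,.096))
print('trivet wood',diam(t,blob(t,(10,120,100),(25,255,255),(215,140,60,60)),.028))
E
```

```text
steel disc [0.44217989 0.26824896 0.096     ]
trivet wood (0.6098, 0.1553, 101, 105)
```

View pics/c8.png

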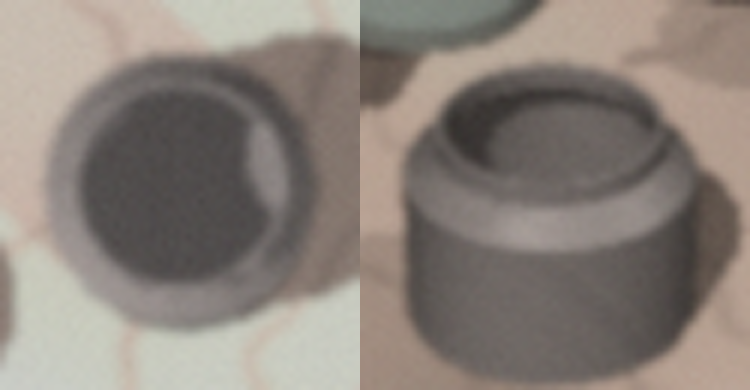

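```bash
python3 - <<'E'
from m import *
t=cam('top');s=cam('side')
print(onz(t,310.25,230.25,.085),onz(t,280+182.5/6-.5,200+190.5/6-.5,.062),onz(s,321.75,256.7,.085))
c=onz(t,310.25,230.25,.085); c=np.array([.4463,-.017,.085])
for cc,n in((t,'t'),(s,'s')):
    P=np.array([proj(cc,c+.045*np.array([np.cos(a),np.sin(a),0])) for a in np.linspace(0,6.28,60)])
    print(n,P.min(0),P.max(0))
    im=cv2.cvtColor(cc['pixels'],cv2.COLOR_RGB2BGR); o=(280,200) if n=='t' else (290,235)
    g=sq(cc,*o,62,65,6); cv2.polylines(g,[(((P-o)+.5)*6).astype(np.int32)],True,(0,0,255),1); cv2.imwrite(f'pics/c9{n}.png',g)
a=cv2.imread('pics/c9t.png');b=cv2.imread('pics/c9s.png');cv2.imwrite('pics/c9.png',np.hstack([a,b]))
E
```

```text
[ 0.44662372 -0.01767848  0.085     ] [ 0.4457414  -0.01632799  0.062     ] [ 0.43868521 -0.00932117  0.085     ]
t [291.95994763 212.42544333] [328.02257443 248.39706718]
s [301.9323724  244.22221772] [340.54409811 264.8484432 ]
```

View pics/c9.png

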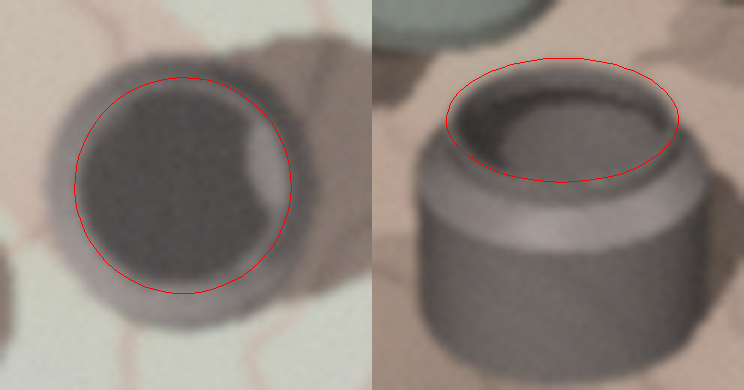

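Emit:
move_arm(moves=[0,-5,3,0,0,0,0,0,-5.2,3.2,0,0,0,0,0,0,0,-3,0,0,0,0,0,0,-2,0,0,0,0,0,0,0,0,0,0])

```text
t: 9.43
ee_pos: [0.4509, 0.2598, 0.1306]
ee_rot: [0.978, 0.21, 0.001, 0.0]
ft_force: [-0.0, 0.1, 0.3]
gripper_width: 0.998
```

```bash
python3 - <<'E'
from m import *
o=st()
t=cam('top');s=cam('side')
cv2.imwrite('pics/c10.png',np.hstack([sq(t,150,180,90,100),sq(s,190,230,90,100)]))
t0={**t,'pixels':cv2.cvtColor(cv2.imread('pics/top0.png'),cv2.COLOR_BGR2RGB)}
g=sq(t0,160,190,90,70,6)
for c,r,col in((np.array([.4443,.2655,.124]),.017,(0,0,255)),(np.array([.4435,.2665,.096]),.052,(0,255,0))):
    P=np.array([proj(t,c+r*np.array([np.cos(a),np.sin(a),0])) for a in np.linspace(0,6.28,60)])
    cv2.polylines(g,[(((P-(160,190))+.5)*6).astype(np.int32)],True,col,1)
cv2.imwrite('pics/c11.png',g)
E
```

```text
t 9.43 p [0.4509 0.2598 0.1306] jaw -1.1469 level-turn [-0.0002  0.0025  0.    ] F [-0.   0.1  0.3] w 0.998
```

View pics/c10.png

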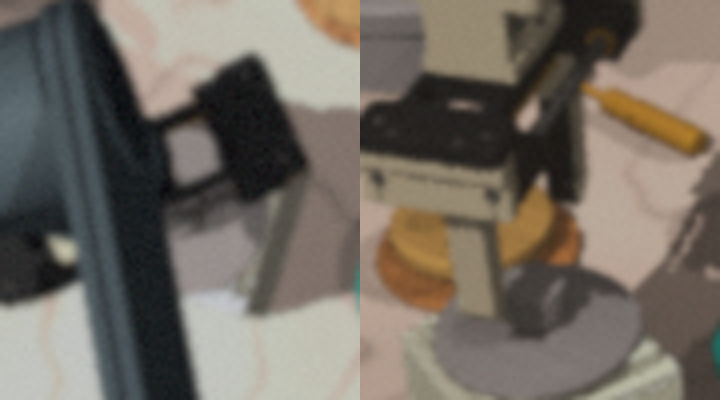

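View pics/c11.png

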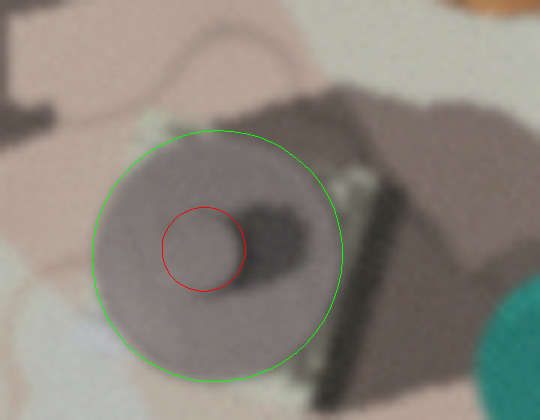

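Emit:
move_arm(moves=[0,-0.7,0.6,0,0,0,0,0,0,0,-1.4,0,0,0,0,0,0,0,0,0,0])

```text
t: 9.9
ee_pos: [0.4465, 0.2665, 0.119]
ee_rot: [0.978, 0.21, 0.004, -0.0]
ft_force: [-0.1, 0.3, -0.2]
gripper_width: 1.002
```

```bash
python3 - <<'E'
from m import *
o=st()
E
```

```text
t 9.9 p [0.4465 0.2665 0.119 ] jaw -1.1484 level-turn [-0.0021  0.0086  0.    ] F [-0.1  0.3 -0.2] w 1.002
```

Emit:
move_arm(moves=[0,-0.3,0,-1,0,0,0,0,0,0,-0.5,0,0,0,0,0,0,0,0,0,0])

```text
t: 10.28
ee_pos: [0.4433, 0.2663, 0.1028]
ee_rot: [0.978, 0.21, 0.004, -0.0]
ft_force: [0.5, -0.1, -0.2]
gripper_width: 1.0
```

```bash
python3 - <<'E'
from m import *
o=st()
s=cam('side'); crop(s,190,230,90,100,'c12.png',5)
E
```

```text
t 10.28 p [0.4433 0.2663 0.1028] jaw -1.1485 level-turn [-0.002   0.0084  0.    ] F [ 0.5 -0.1 -0.2] w 1.0
```

View pics/c12.png

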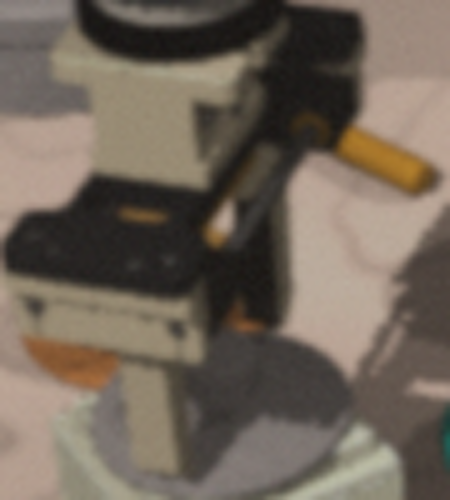

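Emit:
move_arm(moves=[1,0,0,0,0,0,0,1,0,0,0,0,0,0,1,0,0,0,0,0,0,1,0,0,0,0,0,0,1,0,0,0,0,0,0,1,0,0,0,0,0,0,1,0,0,0,0,0,0,1,0,0,0,0,0,0])

```text
t: 11.32
ee_pos: [0.4441, 0.2665, 0.1038]
ee_rot: [0.978, 0.21, 0.005, -0.0]
ft_force: [0.7, 0.1, -0.1]
gripper_width: 0.356
```

Emit:
move_arm(moves=[1,0,0,0,0,0,0,1,0,0,1,0,0,0,1,0,0,2,0,0,0,1,0,0,4,0,0,0,1,0,0,3,0,0,0,1,0,0,0,0,0,0])

```text
t: 12.08
ee_pos: [0.4428, 0.2662, 0.2075]
ee_rot: [0.978, 0.21, 0.004, -0.0]
ft_force: [0.5, 0.9, -1.1]
gripper_width: 0.363
```

```bash
python3 - <<'E'
from m import *
o=st()
t=cam('top');s=cam('side')
cv2.imwrite('pics/c13.png',np.hstack([sq(t,150,180,90,100),sq(s,190,230,90,140)[:400]]))
crop(s,180,200,110,180,'c14.png',3)
E
```

```text
t 12.07 p [0.4428 0.2662 0.2075] jaw -1.1486 level-turn [-0.002   0.0082  0.    ] F [ 0.5  0.9 -1.1] w 0.363
```

View pics/c14.png

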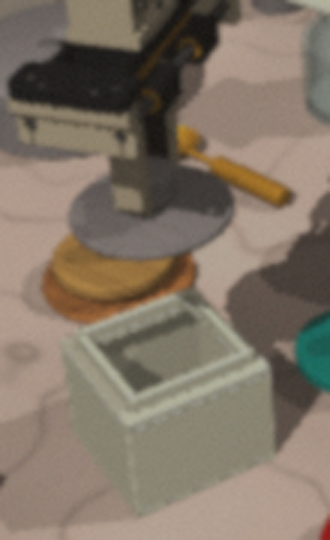

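Emit:
move_arm(moves=[1,0.1,-5.6,0,0,0,0,1,0.1,-5.6,0,0,0,0,1,0.1,-5.6,0,0,0,0,1,0,-5.6,0,0,0,0,1,0,-5.4,0,0,0.004,0,1,0,0,-3,0,0,0,1,0,0,0,0,0,0])

```text
t: 13.05
ee_pos: [0.4362, -0.0199, 0.1624]
ee_rot: [0.978, 0.21, -0.009, -0.003]
ft_force: [0.2, 0.1, -1.5]
gripper_width: 0.363
```

```bash
python3 - <<'E'
from m import *
o=st()
t=cam('top','t15.png');s=cam('side')
cv2.imwrite('pics/c15.png',np.hstack([sq(t,150,180,90,100),sq(s,280,200,90,100)]))
E
```

```text
t 13.05 p [ 0.4362 -0.0199  0.1624] jaw -1.1471 level-turn [-0.0025 -0.0197 -0.    ] F [ 0.2  0.1 -1.5] w 0.363
```

View pics/c15.png

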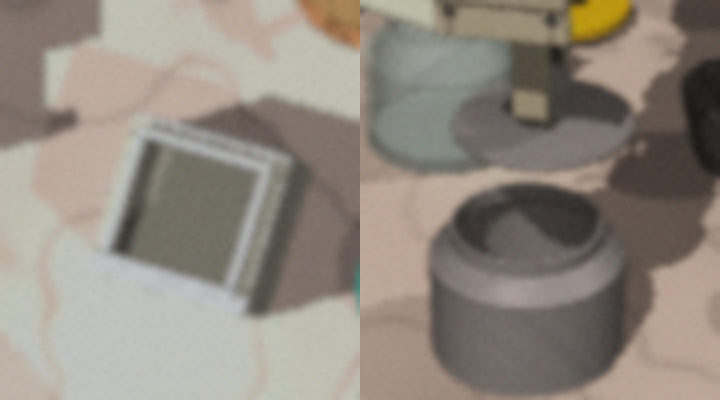

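Emit:
move_arm(moves=[1,0.9,0.3,-1.5,0,-0.012,0,1,0,0,-1.5,0,0,0,1,0,0,0,0,0,0])

```text
t: 13.52
ee_pos: [0.4497, -0.0146, 0.1369]
ee_rot: [0.977, 0.214, 0.001, 0.0]
ft_force: [-0.1, 0.6, -1.2]
gripper_width: 0.36
```

```bash
python3 - <<'E'
from m import *
o=st()
E
```

```text
t 13.53 p [ 0.4497 -0.0146  0.1369] jaw -1.14 level-turn [0.0003 0.0024 0.    ] F [-0.1  0.6 -1.2] w 0.36
```

Emit:
move_arm(moves=[1,-0.3,-0.2,-1,0,0,0,1,0,0,-0.8,0,0,0,1,0,0,0,0,0,0])

```text
t: 13.9
ee_pos: [0.4476, -0.016, 0.1196]
ee_rot: [0.977, 0.215, 0.002, 0.001]
ft_force: [0.4, -0.3, -1.8]
gripper_width: 0.36
```

```bash
python3 - <<'E'
from m import *
o=st()
s=cam('side');t=cam('top')
cv2.imwrite('pics/c16.png',np.hstack([sq(t,270,170,90,100),sq(s,280,200,90,100)]))
E
```

```text
t 13.9 p [ 0.4476 -0.016   0.1196] jaw -1.1379 level-turn [0.0012 0.0053 0.    ] F [ 0.4 -0.3 -1.8] w 0.36
```

View pics/c16.png

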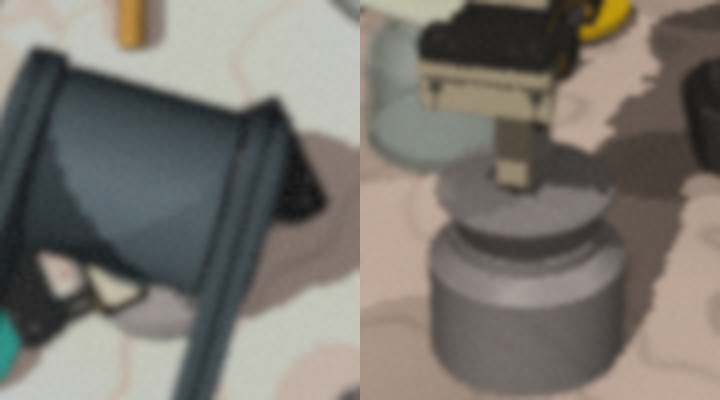

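Emit:
move_arm(moves=[1,-0.1,-0.1,-0.8,0,0,0,1,0,0,-0.5,0,0,0,1,0,0,-0.4,0,0,0,1,0,0,0,0,0,0])

```text
t: 14.5
ee_pos: [0.4471, -0.0175, 0.1021]
ee_rot: [0.977, 0.215, 0.003, 0.001]
ft_force: [0.3, -0.4, -2.4]
gripper_width: 0.358
```

```bash
python3 - <<'E'
from m import *
o=st()
s=cam('side');t=cam('top')
cv2.imwrite('pics/c17.png',sq(s,280,200,90,100,5))
E
```

```text
t 14.5 p [ 0.4471 -0.0175  0.1021] jaw -1.1384 level-turn [0.0015 0.0066 0.    ] F [ 0.3 -0.4 -2.4] w 0.358
```

View pics/c17.png

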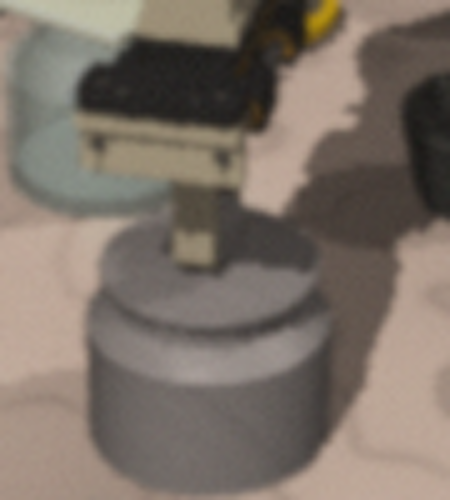

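Emit:
move_arm(moves=[1,-0.1,0.05,-0.2,0,0,0,1,0,0,-0.1,0,0,0,1,0,0,0,0,0,0])

```text
t: 14.98
ee_pos: [0.4467, -0.0171, 0.0996]
ee_rot: [0.977, 0.215, 0.004, 0.002]
ft_force: [0.2, -0.1, -1.9]
gripper_width: 0.362
```

Emit:
move_arm(moves=[1,0,0,-0.15,0,0,0,0,0,0,0,0,0,0,0,0,0,0,0,0,0,0,0,0,0,0,0,0,0,0,0,0,0,0,0,0,0,0,0,0,0,0,0,0,0,0.4,0,0,0,0,0,0,3,0,0,0])

```text
t: 15.98
ee_pos: [0.4457, -0.0169, 0.1319]
ee_rot: [0.977, 0.215, 0.002, 0.001]
ft_force: [-0.1, -0.3, -0.3]
gripper_width: 0.994
```

Emit:
move_arm(moves=[0,0,0,4,0,0,0,0,0,0,4,0,0,0,0,0,0,0,0,0,0])

```text
t: 16.35
ee_pos: [0.4466, -0.0172, 0.2168]
ee_rot: [0.977, 0.215, 0.004, 0.002]
ft_force: [-0.2, -0.6, -0.4]
gripper_width: 0.998
```

```bash
python3 - <<'E'
from m import *
o=st();print(o['joint_pos'].round(2))
s=cam('side');t=cam('top','t18.png')
cv2.imwrite('pics/c18.png',np.hstack([sq(s,280,200,90,100),sq(t,335,110,90,100)]))
E
```

```text
t 16.35 p [ 0.4466 -0.0172  0.2168] jaw -1.1382 level-turn [0.0023 0.0087 0.    ] F [-0.2 -0.6 -0.4] w 0.998
[-0.29  0.07  1.77  0.    1.29  0.85]
```

View pics/c18.png

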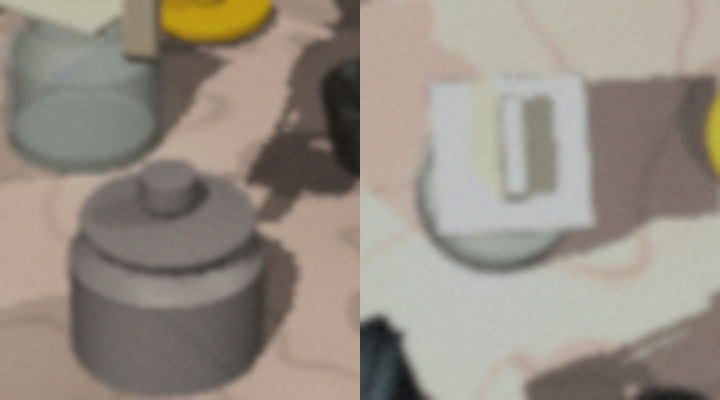

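View pics/t18.png

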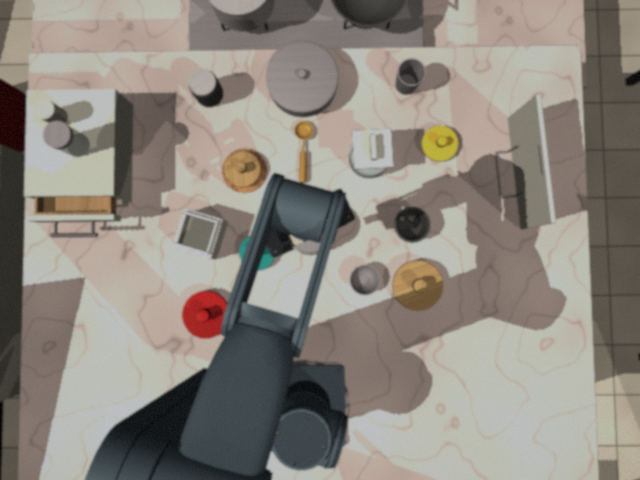

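```bash
python3 - <<'E'
from m import *
t=cam('top');s=cam('side')
cv2.imwrite('pics/c19.png',np.hstack([sq(t,170,200,60,65,6),sq(t,340,120,60,65,6)]))
cv2.imwrite('pics/c20.png',sq(s,195,290,85,80,8))
E
```

View pics/c19.png

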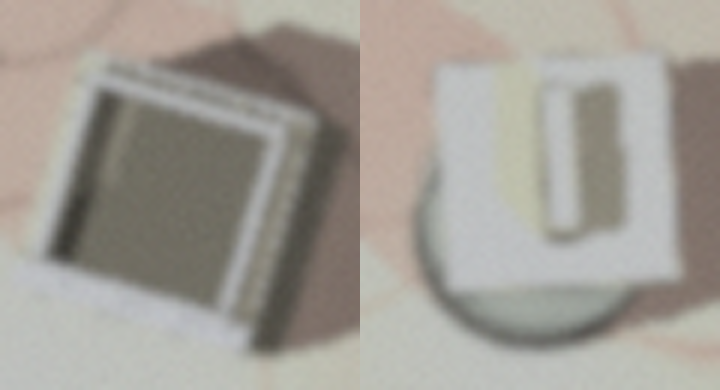

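View pics/c20.png

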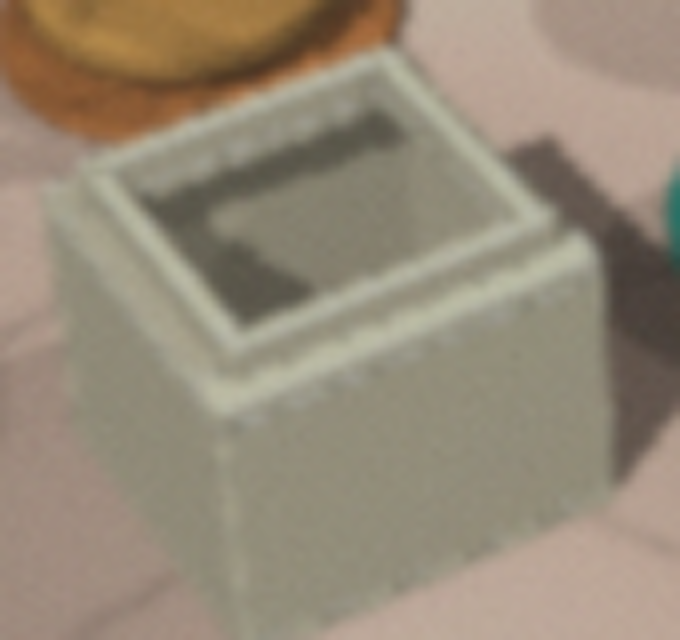

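```bash
cat > q.py <<'E'
from m import *
def corners(c,o,k,pts,z,off=0):
    P=np.array([onz(c,o[0]+(u-off+.5)/k-.5,o[1]+(v+.5)/k-.5,z)[:2] for u,v in pts])
    e=np.roll(P,-1,0)-P
    print('centre',P.mean(0).round(4),'sides',np.linalg.norm(e,axis=1).round(4),'ang mod90',(np.arctan2(e[:,1],e[:,0])%(np.pi/2)).round(3))
    return P
E
python3 - <<'E'
from q import *
t=cam('top');s=cam('side')
corners(t,(170,200),6,[(101,88),(273,136),(217,307),(47,260)],.09)
corners(s,(195,290),8,[(88,172),(382,48),(555,215),(232,350)],.09)
corners(t,(340,120),6,[(78,65),(308,52),(321,272),(88,290)],.118)
corners(t,(340,120),6,[(183,82),(214,82),(220,232),(187,235)],.144)
E
```

```text
centre [0.443  0.2667] sides [0.0749 0.0746 0.0737 0.0748] ang mod90 [1.291 1.258 1.295 1.273]
centre [0.4406 0.2682] sides [0.0845 0.0856 0.0877 0.082 ] ang mod90 [1.324 1.307 1.281 1.268]
centre [ 0.6457 -0.1731] sides [0.0943 0.0912 0.0952 0.0933] ang mod90 [0.046 0.041 0.067 0.032]
centre [ 0.6447 -0.1716] sides [0.0124 0.061  0.0133 0.0622] ang mod90 [1.559 0.024 0.081 0.011]
```

Emit:
move_arm(moves=[0,4,-3.1,0,0,0,-0.078,0,4,-3.1,0,0,0,-0.078,0,4,-3.1,0,0,0,-0.078,0,4,-3.1,0,0,0,-0.078,0,3.5,-3,0,0,0,-0.07,0,0,0,-2,0,0,0,0,0,0,0,0,0,0])

```text
t: 17.52
ee_pos: [0.6409, -0.1742, 0.1817]
ee_rot: [1.0, 0.019, -0.006, -0.004]
ft_force: [-1.2, 0.9, 0.5]
gripper_width: 1.002
```

```bash
python3 - <<'E'
from m import *
o=st()
s=cam('side');t=cam('top')
cv2.imwrite('pics/c21.png',np.hstack([sq(s,255,150,90,110),sq(t,335,100,90,110)]))
E
```

```text
t 17.52 p [ 0.6409 -0.1742  0.1817] jaw -1.5326 level-turn [-0.0083 -0.013  -0.    ] F [-1.2  0.9  0.5] w 1.002
```

View pics/c21.png

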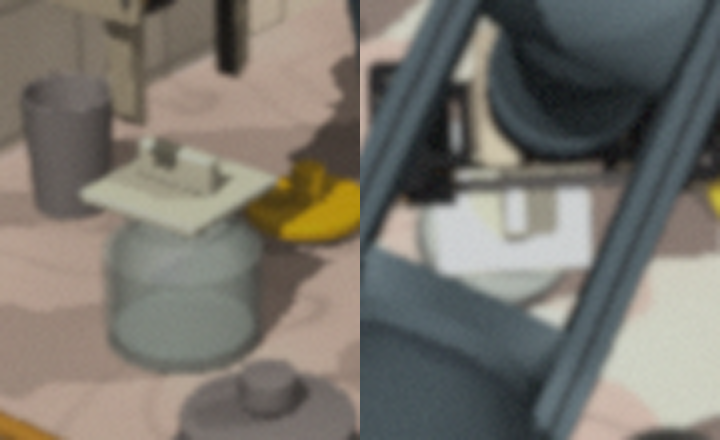

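Emit:
move_arm(moves=[0,0.4,0.2,-1.5,-0.005,-0.009,0,0,0,0,-2,0,0,0,0,0,0,0,0,0,0])

```text
t: 18.0
ee_pos: [0.6466, -0.1714, 0.1528]
ee_rot: [1.0, 0.02, 0.003, 0.001]
ft_force: [0.1, -0.2, 0.0]
gripper_width: 0.995
```

```bash
python3 - <<'E'
from m import *
o=st()
E
```

```text
t 18.0 p [ 0.6466 -0.1714  0.1528] jaw -1.5304 level-turn [0.0009 0.0051 0.    ] F [ 0.1 -0.2  0. ] w 0.995
```

Emit:
move_arm(moves=[0,-0.1,-0.1,-1.5,0,0,0,0,0,0,-1.2,0,0,0,0,0,0,0,0,0,0])

```text
t: 18.38
ee_pos: [0.6462, -0.1724, 0.127]
ee_rot: [1.0, 0.021, 0.004, 0.001]
ft_force: [0.9, 0.6, -0.1]
gripper_width: 1.002
```

```bash
python3 - <<'E'
from m import *
o=st()
s=cam('side');t=cam('top')
cv2.imwrite('pics/c22.png',np.hstack([sq(s,265,150,75,100,6)]))
E
```

```text
t 18.38 p [ 0.6462 -0.1724  0.127 ] jaw -1.5298 level-turn [0.0025 0.0086 0.    ] F [ 0.9  0.6 -0.1] w 1.002
```

View pics/c22.png

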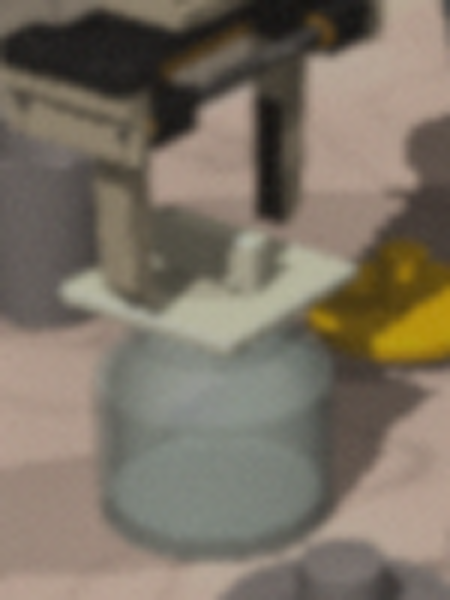

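Emit:
move_arm(moves=[0,0,0,-0.4,0,0,0,1,0,0,0,0,0,0,1,0,0,0,0,0,0,1,0,0,0,0,0,0,1,0,0,0,0,0,0,1,0,0,0,0,0,0,1,0,0,0,0,0,0,1,0,0,0,0,0,0])

```text
t: 19.48
ee_pos: [0.6476, -0.1731, 0.125]
ee_rot: [1.0, 0.02, 0.006, 0.002]
ft_force: [0.5, 0.3, 0.1]
gripper_width: 0.295
```

Emit:
move_arm(moves=[1,0,0,0,0,0,0,1,0,0,0,0,0,0,1,0,0,0,0,0,0,1,0,0,0,0,0,0])

```text
t: 19.98
ee_pos: [0.6476, -0.1731, 0.1251]
ee_rot: [1.0, 0.02, 0.006, 0.002]
ft_force: [-0.3, -0.0, 0.3]
gripper_width: 0.148
```

Emit:
move_arm(moves=[1,0,0,0,0,0,0,1,0,0,1,0,0,0,1,0,0,2,0,0,0,1,0,0,4,0,0,0,1,0,0,2,0,0,0,1,0,0,0,0,0,0])

```text
t: 20.72
ee_pos: [0.647, -0.1727, 0.2189]
ee_rot: [1.0, 0.02, 0.006, 0.002]
ft_force: [-0.7, 0.5, -0.3]
gripper_width: 0.146
```

```bash
python3 - <<'E'
from m import *
o=st()
s=cam('side');t=cam('top','t23.png')
cv2.imwrite('pics/c23.png',np.hstack([sq(s,265,130,75,120,5),sq(t,335,100,75,120,5)]))
E
```

```text
t 20.73 p [ 0.647  -0.1727  0.2189] jaw -1.5299 level-turn [0.0037 0.0112 0.    ] F [-0.7  0.5 -0.3] w 0.146
```

View pics/c23.png

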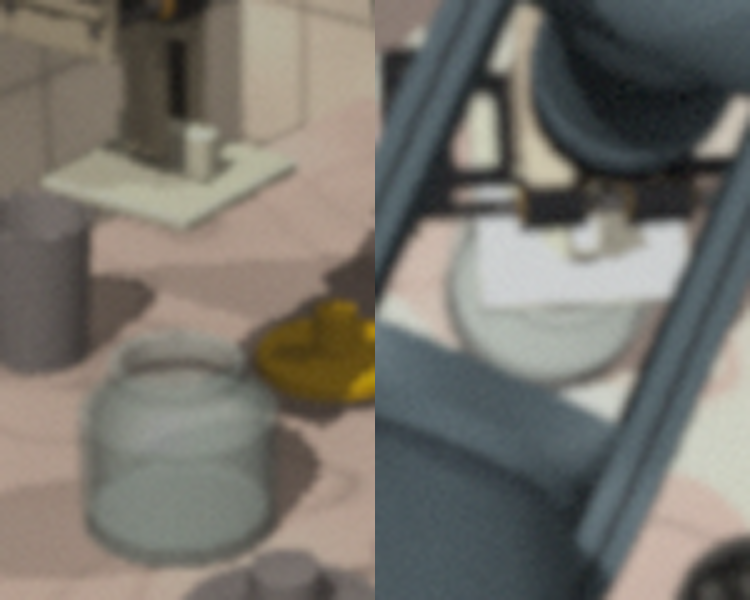

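Emit:
move_arm(moves=[1,-2.5,5.4,0,0,0.005,-0.041,1,-2.5,5.4,0,0,0,-0.041,1,-2.5,5.4,0,0,0,-0.041,1,-2.5,5.4,0,0,0,-0.041,1,-2.5,5.4,0,0,0,-0.041,1,-2.5,5.4,0,0,0,-0.041,1,-2.5,5.4,0,0,0,-0.041,1,-2.4,5.4,0,0,0,-0.041])

```text
t: 21.82
ee_pos: [0.4348, 0.267, 0.2036]
ee_rot: [0.988, -0.153, -0.008, 0.001]
ft_force: [1.5, -0.2, -1.3]
gripper_width: 0.151
```

Emit:
move_arm(moves=[1,0,0,0,0,0,0,1,0,0,0,0,0,0])

```text
t: 22.08
ee_pos: [0.4311, 0.2698, 0.2014]
ee_rot: [0.989, -0.149, -0.01, 0.001]
ft_force: [-0.3, -0.5, 0.1]
gripper_width: 0.15
```

```bash
python3 - <<'E'
from m import *
o=st()
s=cam('side','s24.png');t=cam('top','t24.png')
cv2.imwrite('pics/c24.png',np.hstack([sq(s,185,220,100,150,4),sq(t,340,115,60,100,6)]))
E
```

```text
t 22.07 p [0.4311 0.2698 0.2014] jaw -1.8704 level-turn [-0.0001 -0.0197 -0.    ] F [-0.3 -0.5  0.1] w 0.15
```

View pics/c24.png

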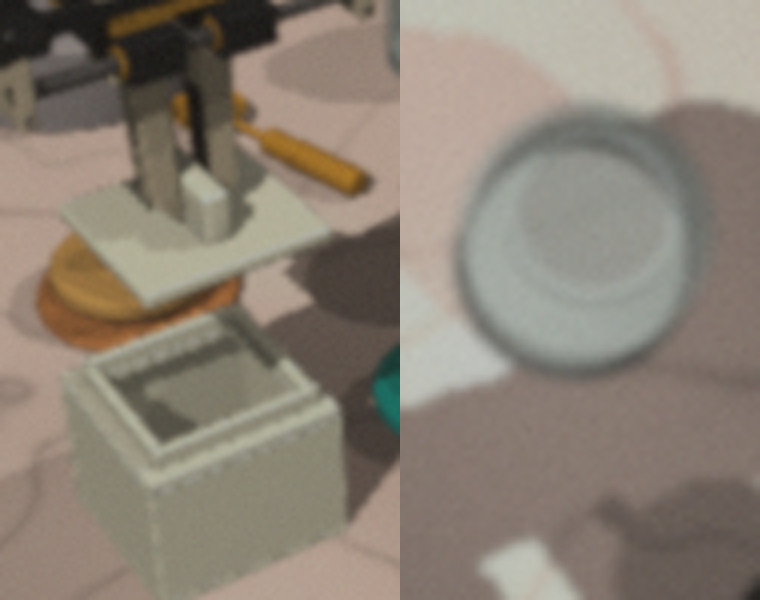

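Emit:
move_arm(moves=[1,1.2,-0.3,-1,0,-0.014,0.004,1,0,0,-3,0,0,0,1,0,0,0,0,0,0])

```text
t: 22.55
ee_pos: [0.4475, 0.2621, 0.1595]
ee_rot: [0.989, -0.151, -0.002, 0.0]
ft_force: [-0.1, 1.5, -1.0]
gripper_width: 0.15
```

```bash
python3 - <<'E'
from m import *
o=st()
E
```

```text
t 22.55 p [0.4475 0.2621 0.1595] jaw -1.8741 level-turn [ 0.0003 -0.0032  0.    ] F [-0.1  1.5 -1. ] w 0.15
```

Emit:
move_arm(moves=[1,-0.25,0.35,-1,0,0,0.01,1,0,0,-1.5,0,0,0,1,0,0,0,0,0,0])

```text
t: 22.92
ee_pos: [0.4469, 0.265, 0.1341]
ee_rot: [0.989, -0.147, -0.0, -0.0]
ft_force: [0.9, -0.1, -0.0]
gripper_width: 0.148
```

```bash
python3 - <<'E'
from m import *
o=st()
s=cam('side');t=cam('top')
cv2.imwrite('pics/c25.png',np.hstack([sq(s,185,230,100,140,4),sq(t,160,180,90,140,4)]))
E
```

```text
t 22.93 p [0.4469 0.265  0.1341] jaw -1.8654 level-turn [-0.0002 -0.0007 -0.    ] F [ 0.9 -0.1 -0. ] w 0.148
```

View pics/c25.png

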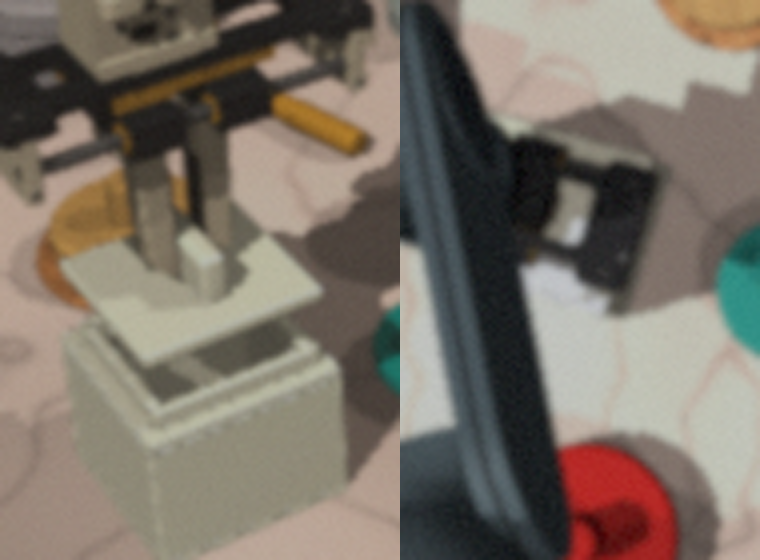

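Emit:
move_arm(moves=[1,-0.2,0.1,-0.7,0,0,0,1,0,0,-0.5,0,0,0,1,0,0,0,0,0,0])

```text
t: 23.4
ee_pos: [0.446, 0.2669, 0.1235]
ee_rot: [0.989, -0.146, 0.002, -0.001]
ft_force: [0.2, 0.5, -0.6]
gripper_width: 0.143
```

```bash
python3 - <<'E'
from m import *
o=st()
s=cam('side')
cv2.imwrite('pics/c26.png',np.hstack([sq(s,190,270,85,110,5)]))
E
```

```text
t 23.4 p [0.446  0.2669 0.1235] jaw -1.8647 level-turn [-0.0016  0.0033  0.    ] F [ 0.2  0.5 -0.6] w 0.143
```

View pics/c26.png

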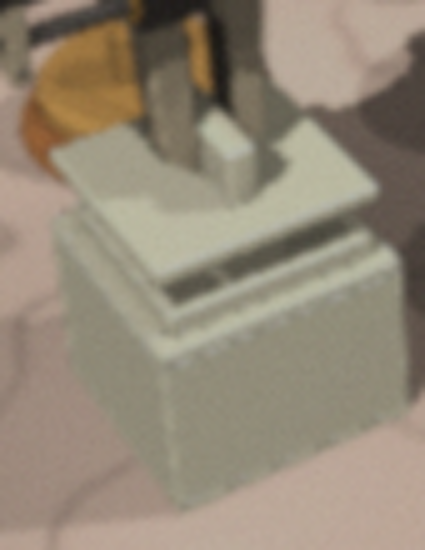

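Aligned. Lower gently toward TCP z ≈ 0.105.

Emit:
move_arm(moves=[1,-0.1,0,-0.6,0,0,0,1,0,0,-0.5,0,0,0,1,0,0,-0.3,0,0,0,1,0,0,0,0,0,0])

```text
t: 23.95
ee_pos: [0.4451, 0.2669, 0.1087]
ee_rot: [0.989, -0.146, 0.002, -0.001]
ft_force: [-0.2, -0.1, -0.5]
gripper_width: 0.147
```

```bash
python3 - <<'E'
from m import *
o=st()
s=cam('side')
cv2.imwrite('pics/c27.png',np.hstack([sq(s,190,270,85,110,5)]))
E
```

```text
t 23.95 p [0.4451 0.2669 0.1087] jaw -1.8647 level-turn [-0.0017  0.0036  0.    ] F [-0.2 -0.1 -0.5] w 0.147
```

View pics/c27.png

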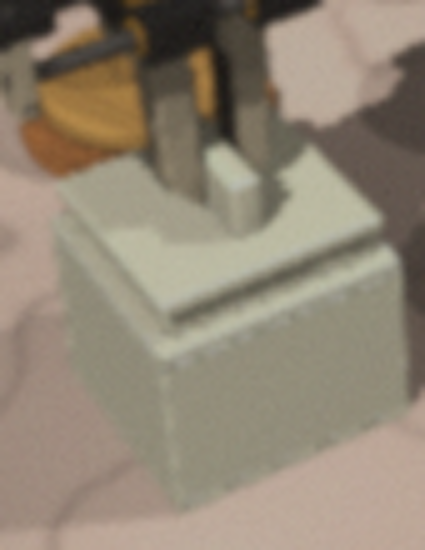

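Emit:
move_arm(moves=[1,0,0,-0.2,0,0,0,1,0,0,-0.15,0,0,0,1,0,0,0,0,0,0])

```text
t: 24.38
ee_pos: [0.4455, 0.267, 0.1055]
ee_rot: [0.989, -0.146, 0.002, -0.001]
ft_force: [-0.2, -0.3, -0.5]
gripper_width: 0.147
```

Emit:
move_arm(moves=[1,0,0,-0.1,0,0,0,0,0,0,0,0,0,0,0,0,0,0,0,0,0,0,0,0,0,0,0,0,0,0,0,0,0,0,0,0,0,0,0,0,0,0,0,0,0,0,0,0,0,0,0,0,2,0,0,0])

```text
t: 25.38
ee_pos: [0.4447, 0.2667, 0.1239]
ee_rot: [0.989, -0.146, 0.001, -0.001]
ft_force: [0.4, 0.2, -0.8]
gripper_width: 0.852
```

Emit:
move_arm(moves=[0,0,0,4,0,0,0,0,0,0,4,0,0,0,0,-1,-6,0,0,0,0,0,-1,-6,0,0,0,0,0,0,0,0,0,0,0])

```text
t: 26.0
ee_pos: [0.4254, 0.1445, 0.208]
ee_rot: [0.989, -0.145, 0.004, -0.001]
ft_force: [0.8, 0.5, 1.1]
gripper_width: 0.998
```

```bash
python3 - <<'E'
from m import *
o=st()
s=cam('side');t=cam('top','t28.png')
cv2.imwrite('pics/c28.png',np.hstack([sq(s,190,270,85,110,4),sq(t,170,180,90,110,4)]))
cv2.imwrite('pics/c29.png',np.hstack([sq(t,215,140,60,65,6),sq(t,340,120,60,65,6)]))
cv2.imwrite('pics/c30.png',np.hstack([sq(s,275,170,60,75,6)]))
E
```

```text
t 26.0 p [0.4254 0.1445 0.208 ] jaw -1.8622 level-turn [-0.0009  0.0072  0.    ] F [0.8 0.5 1.1] w 0.998
```

View pics/c28.png

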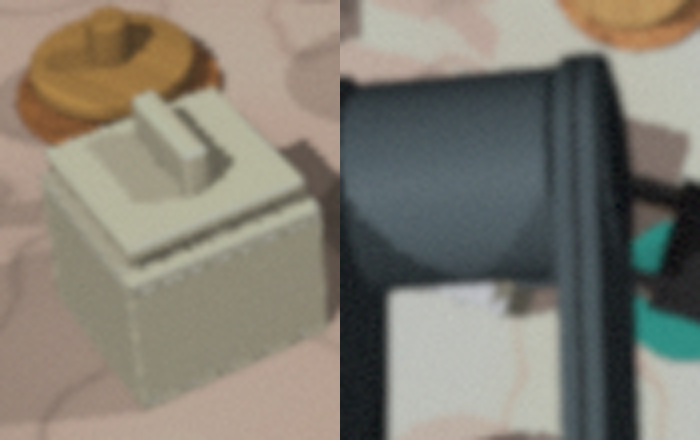

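View pics/c29.png

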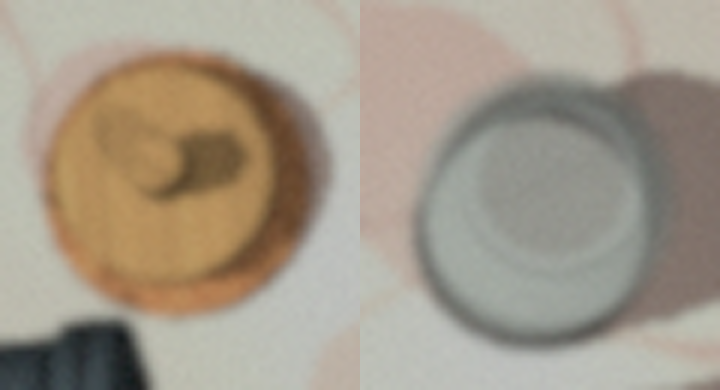

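View pics/c30.png

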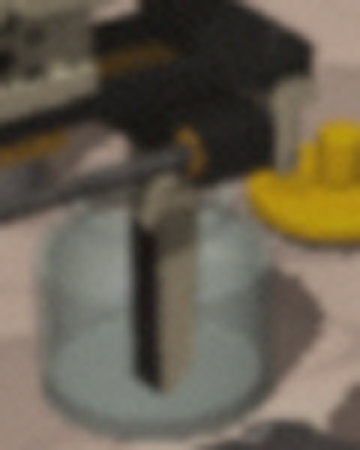

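```bash
python3 - <<'E'
from q import *
t=cam('top');s=cam('side')
print('jar top',onz(t,371.75,150.75,.1), tri(t,(371.75,150.75),s,(300.8,201.6)))
print('jar body lower: ', onz(t,340+(415-360)/6-.5,0,.03)[1], onz(t,371,120+347/6-.5,.0)[0])
print('knob top',onz(t,240.9,167.1,.056))
print('knob tri',tri(t,(240.9,167.1),s,(190+108.5/4-.5,270+17.5/4-.5)))
print('disc',onz(t,215+165.5/6-.5,140+169.5/6-.5,.028))
print('sqlid', corners(s,(190,270),4,[(48,152),(210,90),(305,183),(135,260)],.098))
E
```

```text
jar top [ 0.64238501 -0.17230971  0.1       ] (array([ 0.6416252 , -0.17308021,  0.09914907]), np.float64(0.002325668762010563))
jar body lower:  -0.12327809163960832 0.5925757477700797
knob top [0.61309663 0.16023089 0.056     ]
knob tri (array([0.61353121, 0.16059107, 0.05462243]), np.float64(0.00045191782085074797))
disc [0.61666192 0.16127792 0.028     ]
centre [0.4377 0.2717] sides [0.0905 0.0947 0.0935 0.0989] ang mod90 [1.278 1.298 1.323 1.268]
sqlid [[0.49718583 0.30130248]
 [0.47105103 0.21464902]
 [0.37981313 0.24017114]
 [0.40278205 0.33080682]]
```

Emit:
move_arm(moves=[0,4.7,0.4,0,0,0,0,0,4.7,0.4,0,0,0,0,0,4.7,0.4,0,0,0,0,0,4.4,0.3,0,0,0,0,0,0,0,-4,0,0,0,0,0,0,-4,0,0,0,0,0,0,0,0,0,0])

```text
t: 27.08
ee_pos: [0.6166, 0.1779, 0.1216]
ee_rot: [0.991, -0.134, 0.002, -0.003]
ft_force: [-0.6, -0.5, -0.5]
gripper_width: 0.998
```

```bash
python3 - <<'E'
from m import *
o=st()
E
```

```text
t 27.07 p [0.6166 0.1779 0.1216] jaw -1.8398 level-turn [-0.0046  0.0045  0.    ] F [-0.6 -0.5 -0.5] w 0.998
```

Emit:
move_arm(moves=[0,-0.2,-1.5,0,0,0,0,0,0,0,-3,0,0,0,0,0,0,0,0,0,0])

```text
t: 27.45
ee_pos: [0.6169, 0.1634, 0.0961]
ee_rot: [0.991, -0.132, 0.005, -0.003]
ft_force: [0.3, 0.4, -0.3]
gripper_width: 1.004
```

```bash
python3 - <<'E'
from m import *
o=st()
E
```

```text
t 27.45 p [0.6169 0.1634 0.0961] jaw -1.8362 level-turn [-0.0046  0.0111  0.    ] F [ 0.3  0.4 -0.3] w 1.004
```

Emit:
move_arm(moves=[0,-0.25,-0.3,-2,0,0.005,0,0,0,0,-2.3,0,0,0,0,0,0,-0.6,0,0,0,0,0,0,0,0,0,0])

```text
t: 27.95
ee_pos: [0.6174, 0.1593, 0.0507]
ee_rot: [0.991, -0.132, 0.007, -0.003]
ft_force: [-0.1, -0.7, 0.0]
gripper_width: 0.999
```

```bash
python3 - <<'E'
from m import *
o=st()
s=cam('side')
cv2.imwrite('pics/c31.png',sq(s,180,230,85,100,5))
E
```

```text
t 27.95 p [0.6174 0.1593 0.0507] jaw -1.8365 level-turn [-0.0049  0.0145  0.    ] F [-0.1 -0.7  0. ] w 0.999
```

View pics/c31.png

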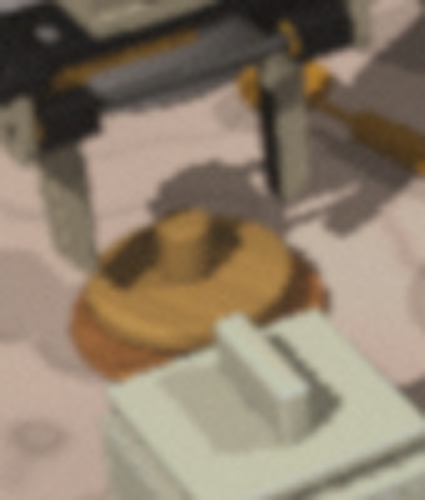

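Emit:
move_arm(moves=[0,-0.35,0.05,-0.8,0,0.01,0,0,0,0,-0.7,0,0,0,0,0,0,0,0,0,0])

```text
t: 28.38
ee_pos: [0.6147, 0.16, 0.0365]
ee_rot: [0.991, -0.132, 0.003, -0.003]
ft_force: [-0.1, -0.6, -0.2]
gripper_width: 1.002
```

```bash
python3 - <<'E'
from m import *
o=st()
E
```

```text
t 28.38 p [0.6147 0.16   0.0365] jaw -1.8363 level-turn [-0.0051  0.0067  0.    ] F [-0.1 -0.6 -0.2] w 1.002
```

Emit:
move_arm(moves=[0,0,0,-0.2,0,0.004,0,1,0,0,0,0,0,0,1,0,0,0,0,0,0,1,0,0,0,0,0,0,1,0,0,0,0,0,0,1,0,0,0,0,0,0,1,0,0,0,0,0,0,1,0,0,0,0,0,0])

```text
t: 29.38
ee_pos: [0.6152, 0.1601, 0.0349]
ee_rot: [0.991, -0.132, 0.001, -0.003]
ft_force: [-0.2, -0.3, 0.7]
gripper_width: 0.299
```

Emit:
move_arm(moves=[1,0,0,0,0,0,0,1,0,0,0,0,0,0,1,0,0,0,0,0,0])

```text
t: 29.75
ee_pos: [0.6152, 0.1601, 0.0349]
ee_rot: [0.991, -0.132, 0.001, -0.003]
ft_force: [-0.0, -0.4, -0.1]
gripper_width: 0.273
```

Emit:
move_arm(moves=[1,0,0,1,0,0,0,1,0,0,3,0,0,0,1,0,0,5,0,0,0,1,0,0,5,0,0,0,1,0,0,2.5,0,0,0,1,0,0,0,0,0,0])

```text
t: 30.5
ee_pos: [0.6134, 0.1599, 0.2068]
ee_rot: [0.991, -0.132, 0.001, -0.003]
ft_force: [-0.6, 0.0, -1.8]
gripper_width: 0.275
```

```bash
python3 - <<'E'
from m import *
o=st()
s=cam('side');t=cam('top')
cv2.imwrite('pics/c32.png',np.hstack([sq(s,180,180,95,150,4),sq(t,160,140,90,150,4)]))
E
```

```text
t 30.5 p [0.6134 0.1599 0.2068] jaw -1.8363 level-turn [-0.0051  0.0027  0.    ] F [-0.6  0.  -1.8] w 0.275
```

View pics/c32.png

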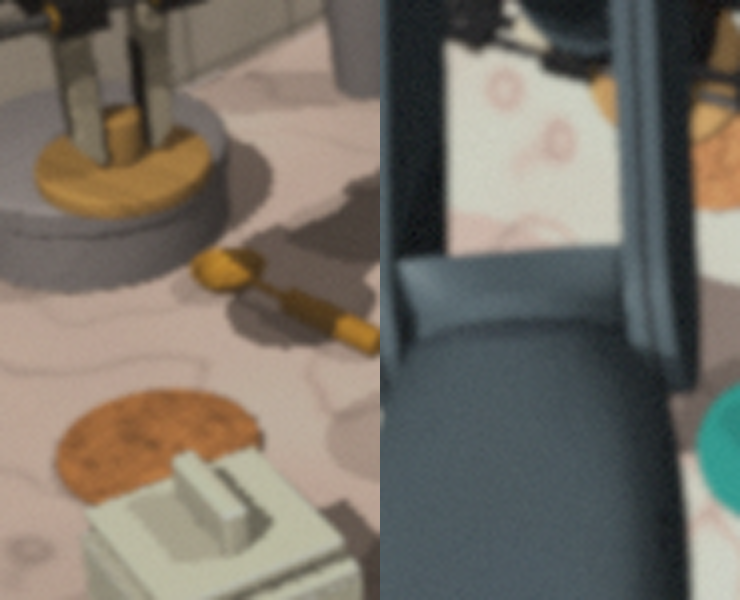

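Emit:
move_arm(moves=[1,0.5,-5,0,0,0,0,1,0.5,-5.5,0,0,0,0,1,0.5,-5.5,0,0,0,0,1,0.5,-5.5,0,0,0,0,1,0.4,-5.5,0,0,0,0,1,0.4,-4,0,0,0,0,1,0,-1,0,0,0,0,1,0,0,0,0,0,0])

```text
t: 31.6
ee_pos: [0.6307, -0.1662, 0.1845]
ee_rot: [0.991, -0.131, -0.016, -0.005]
ft_force: [0.3, 0.0, -0.4]
gripper_width: 0.269
```

```bash
python3 - <<'E'
from m import *
o=st()
s=cam('side');t=cam('top')
cv2.imwrite('pics/c33.png',np.hstack([sq(s,255,130,95,120,4),sq(t,160,180,90,120,4)]))
E
```

```text
t 31.6 p [ 0.6307 -0.1662  0.1845] jaw -1.8338 level-turn [-0.0142 -0.0311 -0.    ] F [ 0.3  0.  -0.4] w 0.269
```

View pics/c33.png

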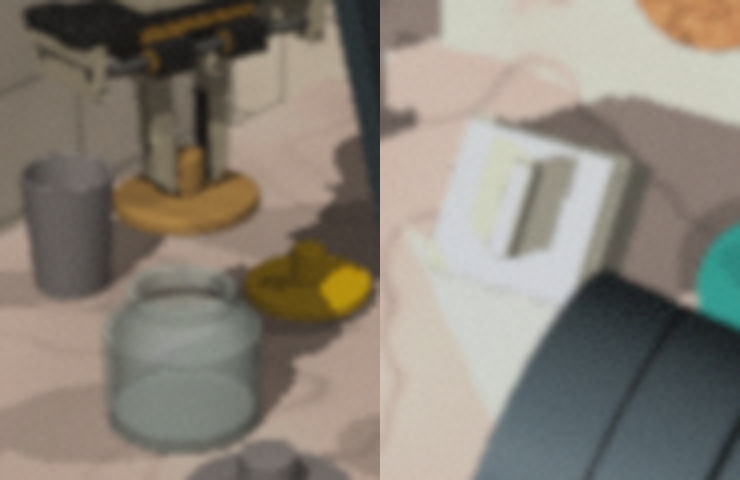

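Emit:
move_arm(moves=[1,0.9,-0.6,0,-0.009,-0.02,0,1,0,0,-1,0,0,0,1,0,0,0,0,0,0])

```text
t: 32.08
ee_pos: [0.6409, -0.1674, 0.1746]
ee_rot: [0.992, -0.128, -0.005, -0.002]
ft_force: [-0.3, 0.3, -0.5]
gripper_width: 0.272
```

```bash
python3 - <<'E'
from m import *
o=st()
E
```

```text
t 32.08 p [ 0.6409 -0.1674  0.1746] jaw -1.8273 level-turn [-0.0049 -0.0089 -0.    ] F [-0.3  0.3 -0.5] w 0.272
```

Emit:
move_arm(moves=[1,0.2,-0.55,-1,-0.004,-0.006,0,1,0,0,-1.5,0,0,0,1,0,0,-0.7,0,0,0,1,0,0,0,0,0,0])

```text
t: 32.58
ee_pos: [0.6425, -0.1726, 0.1396]
ee_rot: [0.992, -0.128, -0.002, -0.0]
ft_force: [0.2, -0.1, -0.5]
gripper_width: 0.276
```

```bash
python3 - <<'E'
from m import *
o=st()
s=cam('side');t=cam('top')
cv2.imwrite('pics/c34.png',np.hstack([sq(s,255,130,75,120,5),sq(t,335,100,75,120,5)]))
E
```

```text
t 32.58 p [ 0.6425 -0.1726  0.1396] jaw -1.8267 level-turn [-0.0012 -0.0038 -0.    ] F [ 0.2 -0.1 -0.5] w 0.276
```

View pics/c34.png

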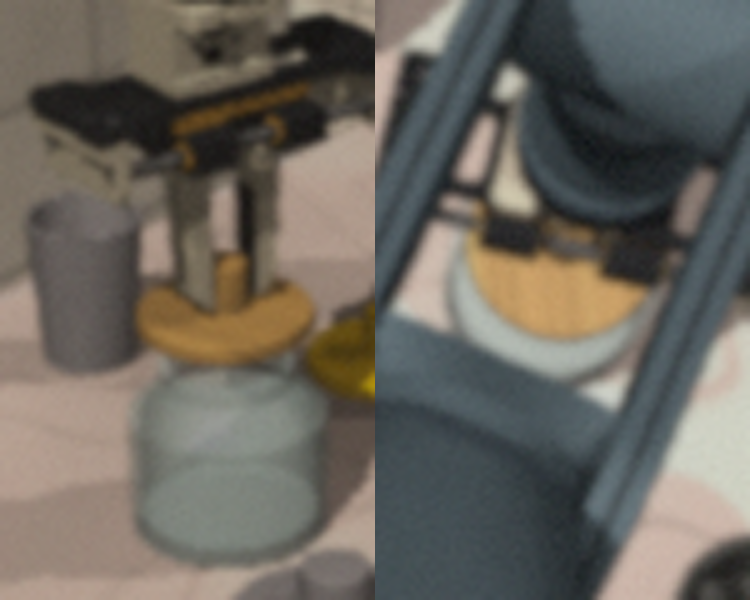

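```bash
python3 - <<'E'
from m import *
s=cam('side')
f=lambda p:(proj(s,p)-(255,130)+.5)*5
for p in((.6425,-.1726,.1327),(.643,-.1735,.1),(.643,-.1735,.0)):
    c=np.array(p);r=.048 if p[2]>.12 else .037 if p[2]==.1 else .05
    P=np.array([f(c+r*np.array([np.cos(a),np.sin(a),0])) for a in np.linspace(0,6.28,60)]);print(p,P.min(0).round(),P.max(0).round())
print(f((.653,-.1735,.1))-f((.643,-.1735,.1)),f((.643,-.1635,.1))-f((.643,-.1735,.1)))
E
```

```text
(0.6425, -0.1726, 0.1327) [136. 266.] [316. 344.]
(0.643, -0.1735, 0.1) [159. 328.] [297. 390.]
(0.643, -0.1735, 0.0) [142. 475.] [322. 565.]
[-14.11398475  -5.1236216 ] [-12.05379294   6.65813197]
```

Emit:
move_arm(moves=[1,0,-0.1,-0.7,0,-0.003,0,1,0,0,-0.6,0,0,0,1,0,0,-0.3,0,0,0,1,0,0,0,0,0,0])

```text
t: 33.22
ee_pos: [0.6436, -0.1742, 0.1247]
ee_rot: [0.992, -0.128, 0.001, 0.0]
ft_force: [0.4, 0.2, -1.1]
gripper_width: 0.274
```

```bash
python3 - <<'E'
from m import *
o=st()
s=cam('side')
cv2.imwrite('pics/c35.png',sq(s,255,150,75,100,5))
E
```

```text
t 33.23 p [ 0.6436 -0.1742  0.1247] jaw -1.8267 level-turn [0.0004 0.0029 0.    ] F [ 0.4  0.2 -1.1] w 0.274
```

View pics/c35.png

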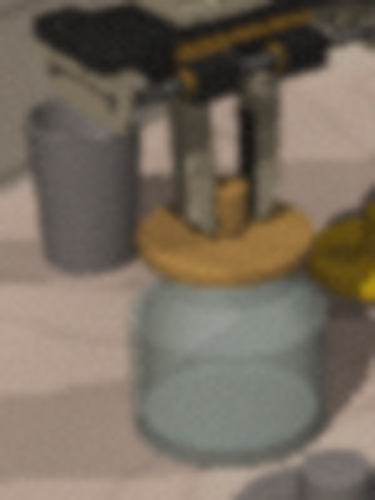

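Emit:
move_arm(moves=[1,-0.1,0,-0.3,0,0,0,1,0,0,-0.25,0,0,0,1,0,0,0,0,0,0])

```text
t: 33.65
ee_pos: [0.6428, -0.1743, 0.1192]
ee_rot: [0.992, -0.128, 0.002, 0.0]
ft_force: [0.6, 0.1, -0.7]
gripper_width: 0.274
```

Emit:
move_arm(moves=[1,0,0,-0.1,0,0,0,0,0,0,0,0,0,0,0,0,0,0,0,0,0,0,0,0,0,0,0,0,0,0,0,0,0,0,0,0,0,0,0,0,0,0,0,0,0,0.2,0,0,0,0,0,0,3,0,0,0])

```text
t: 34.65
ee_pos: [0.6416, -0.1738, 0.1488]
ee_rot: [0.992, -0.128, -0.0, -0.001]
ft_force: [-0.3, 0.1, 1.0]
gripper_width: 0.97
```

Emit:
move_arm(moves=[0,0,0,4,0,0,0,0,0,0,5,0,0,0,0,-3,-5,0,0,0,0,0,-3,-5,0,0,0,0,0,-3,-5,0,0,0,0,0,-3,-4,0,0,0,0,0,0,0,0,0,0,0])

```text
t: 35.52
ee_pos: [0.5196, -0.3684, 0.2463]
ee_rot: [0.992, -0.126, 0.004, 0.002]
ft_force: [0.0, 0.5, 0.3]
gripper_width: 1.003
```

```bash
python3 - <<'E'
from m import *
o=st()
s=cam('side','s36.png');t=cam('top','t36.png')
cv2.imwrite('pics/c36.png',np.hstack([sq(t,170,200,60,65,6),sq(t,340,120,60,65,6)]))
cv2.imwrite('pics/c37.png',np.hstack([sq(t,280,200,60,70,6),sq(s,270,175,60,70,6)]))
E
```

```text
t 35.52 p [ 0.5196 -0.3684  0.2463] jaw -1.8231 level-turn [0.0041 0.0065 0.    ] F [0.  0.5 0.3] w 1.003
```

View pics/s36.png

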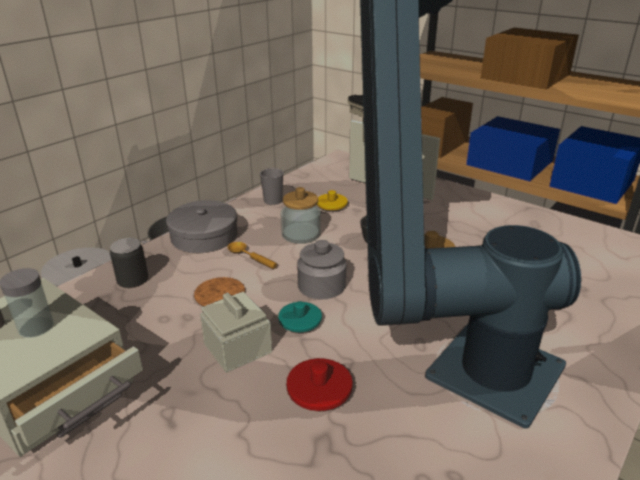

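View pics/c36.png

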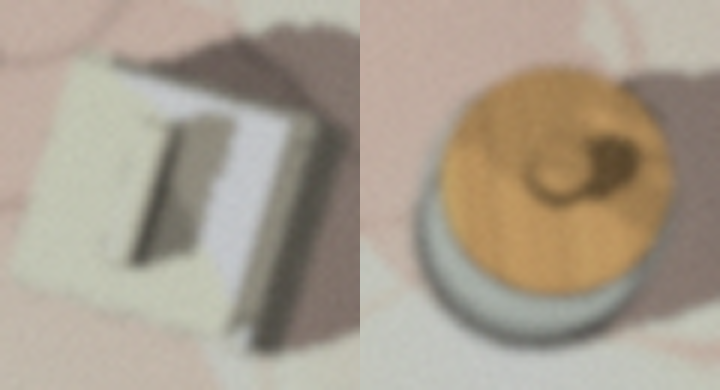

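View pics/c37.png

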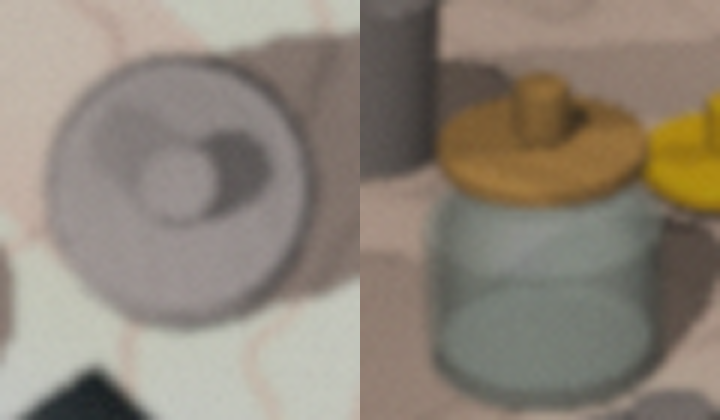

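```bash
python3 - <<'E'
from q import *
t=cam('top');s=cam('side')
corners(t,(170,200),6,[(78,62),(300,118),(230,332),(12,275)],.098)
f=lambda o,u,v,z:onz(t,o[0]+(u+.5)/6-.5,o[1]+(v+.5)/6-.5,z).round(4)
print('wood knob/disc',f((340,120),562-360,167,.14),f((340,120),196,182,.112))
print('steel knob/disc',f((280,200),177,183,.119),f((280,200),177,188,.091))
print('wood contour',diam(t,blob(t,(5,100,60),(25,255,255),(345,125,55,55)),.112))
# heights via knob tops
print('wood knob tri',tri(t,(340+202.5/6-.5,120+167.5/6-.5),s,(270+(543-360+.5)/6-.5,175+82/6-.5)))
# jar base unmoved: compare body outline side before
E
```

```text
centre [0.4429 0.2668] sides [0.0955 0.0927 0.0936 0.092 ] ang mod90 [1.315 1.258 1.309 1.278]
wood knob/disc [ 0.6418 -0.1723  0.14  ] [ 0.6418 -0.1724  0.112 ]
steel knob/disc [ 0.4446 -0.0156  0.119 ] [ 0.4446 -0.0149  0.091 ]
wood contour (0.6426, -0.173, 89, 90)
wood knob tri (array([ 0.64160354, -0.17265879,  0.13910788]), np.float64(0.0008966326311341089))
```

```bash
python3 -c "
from workcell import ticket
print(ticket.finish_job())"
```

```text
the job is handed in; nothing more can be done
None
```

All three lids are on their own canisters, and I handed the job in at about 35.6 s of the 112 s allowed. The hand-in reports no verdict, so success rests on my own checks.

**What I did:** I parked the wooden lid on the trivet. Then I moved the steel lid from the box to the canister, the square lid from the jar to the box, and the wooden lid from the trivet to the jar. The gripper is open and was backed well clear of everything.

**Last checks, by the top camera, lid centre against the mouth measured earlier:**

| Lid | Offset from mouth centre |
|---|---|
| Square lid on box | under 1 mm, sides parallel |
| Wooden lid on jar | about 1 mm |
| Steel lid on canister | about 2 mm |

- **Seating:** The wooden knob's top was at 139 mm by two-view triangulation, against 140 mm expected. For the other two lids I judged seating from the side pictures and the TCP height at release.
- **Canisters:** All three look upright and in their original places in the pictures. I saw no contact force beyond the lids' weight.

**Disagreements:**
- The side camera alone put the box mouth about 3 mm and the square lid about 7 mm from the top-camera values. It also gave up to about 10 mm difference on the canister mouth. I put this down to calibration and hand-picked ellipse or corner points, and relied on the top view.
- The jar's base outline suggested an axis about 5 to 8 mm from the mouth measurement. I put that down to a rounded bottom edge and mostly used the mouth.

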